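# Load the hearth of a test kiln

### The arm

A 6-joint arm with a two-finger parallel gripper is mounted at the origin on a cart in front of the work surface, level with it; the furniture and walls round the work are solid. World frame = base frame: x ahead of the robot, y to its left, z up, the work surface at z = 0. Lengths are in m, angles in rad, forces in N, time in s.
With the tool pointing down it reaches from about 0.225 to 0.875 m from the base axis. Payload 3.4 kg.
Tool frame: the origin (TCP) lies at the very end of the fingers, on their centre line; the grasp point (between the pads) lies 19 mm behind it (manip.grasp_offset is the distance from the TCP to the grasp point, in m); x points along the fingers, y is the direction in which the jaws open and shut, and the axes are right-handed (so a half turn about x gives the same grasp; the last joint's range is limited). The gripper opens to 85 mm and grips with 20 to 120 N. Pads are 22 mm wide; open, the fingers measure 114 mm over their backs; the gripper's body (76 mm by 85 mm) begins 54 mm behind the grasp point. The pads swing forward as they close: fully open they stand 13 mm farther back than shut.
Start: joints at [0.981, 0.276, 1.505, -0, 1.361, -0.121], TCP at [0.26, 0.513, 0.205] pointing down, gripper open.
Joint ranges: [-2.89, 2.89], [-0.75, 2.08], [0.22, 2.7], [-1.18, 4.32], [0.11, 2.71], [-2.7, 2.7]. Speed limits (rad/s): [2.57, 2.57, 3.14, 3.14, 3.14, 3.14].

### API

Orientations are given as a unit quaternion [w, x, y, z].
In Python, from rig import manip gives the robot as it stands.
- The arm moves only by the tool step_arm, never from a script. Its argument "increments" is a list of rows, each an object with "grip": the opening, from 0 (shut) to 1 (fully open); "delta_pos": the shift along the world's x, y, z in m, a list of three; "twist": the turn about the world's z in degrees. A call has 1 to 10 rows; each row shifts and turns the commanded pose from where the row before left it; what a row does not reach is not made up. A row lasts 1/12 s, in which the tool goes at most 41.7 mm and 7.16 degrees, less where a joint would pass 70% of its speed; a pose out of reach is approached as far as the arm can. A call with a gripper value outside its range is refused whole. The fingers move at their own pace and stop on an object; "force" is the grip in N (left out, the last holds). Time passes only in rows, so rows that do not move let the fingers close. It gives the time, the measured TCP pose, the force and the opening at its end, in the units of the state.
- manip.get_state(): the state, without advancing time (a new reading comes with each control period).
- manip.get_image(name): name is "scene" or "side" or "wrist"; returns a dict with "img" (480x640x3 uint8, red, green, blue), "fx", "fy", "cx", "cy" (pixels), "rvec" (rotation vector, rad) and "tvec" (3), from world to camera coordinates, as OpenCV has them; the wrist camera has in their place "mount" (4x4, takes a point from camera to tool coordinates, whose origin is the TCP and whose axes are the tool frame's). Camera axes: x right, y down, z forward; pixel columns grow to the right and rows downward; lengths in m; the calibration is good to about 2 mm. A picture is of the moment at which its call begins: read the wrist's pose just before it. There is no depth.
- manip.sign_off(): hands the job in, once; it reports no verdict.
The state is a dict: "clock": time; "qpos": joint angles; "qd": joint speeds; "effort": joint torques, N m; "position": TCP position; "ee_rot": TCP orientation; "contact_force": force on the tool from outside, world axes, zero at the start; "moment": the same for the moment, N m; "width": finger opening in m.
Only numpy, scipy, OpenCV 4.12 (cv2) and the standard library are available. Lean on these libraries where they do the work, as an engineer would, in place of code of your own. Each camera call takes 0.05 s, during which the arm holds its last target. There are 200 camera calls.

### The job

Load the small kiln's hearth for a test firing: stand the three tall kiln props upright on the three bare patches in its white kiln wash, one on each, and set the small cup upright in the middle between them. Then lay the round kiln shelf flat on top of the three props, centred over the hearth. Leave the two short props standing where they are.

Things in the scene. Friction and masses are not known exactly. Their poses are not given: they have to be found in the camera images.
- tall_prop_a: Tall kiln prop: a plain upright tube of buff cordierite, 32 mm outside diameter, 14 mm bore, 90 mm tall. Origin at the centre of its foot, z up along the tube; grip it anywhere across its diameter. The three tall props are alike and interchangeable.
- tall_prop_b: Tall kiln prop: a plain upright tube of buff cordierite, 32 mm outside diameter, 14 mm bore, 90 mm tall. Origin at the centre of its foot, z up along the tube; grip it anywhere across its diameter. The three tall props are alike and interchangeable.
- tall_prop_c: Tall kiln prop: a plain upright tube of buff cordierite, 32 mm outside diameter, 14 mm bore, 90 mm tall. Origin at the centre of its foot, z up along the tube; grip it anywhere across its diameter. The three tall props are alike and interchangeable.
- short_prop_a: Short kiln prop: a plain upright tube of buff cordierite, 32 mm outside diameter, 14 mm bore, 50 mm tall. Origin at the centre of its foot, z up along the tube; grip it anywhere across its diameter. Not used in this job.
- short_prop_b: Short kiln prop: a plain upright tube of buff cordierite, 32 mm outside diameter, 14 mm bore, 50 mm tall. Origin at the centre of its foot, z up along the tube; grip it anywhere across its diameter. Not used in this job.
- cup: Small straight-sided bisque cup without handle, 56 mm outside diameter (foot 46 mm), 68 mm tall, wall 4 mm, open at the top. Origin at the centre of its foot, z up. Grip across the outside.
- shelf: Round upper kiln shelf: flat buff disc, 190 mm across, 14 mm thick, about 0.55 kg, lying flat on the table. Two lifting slots through it, each 64 mm long (along its x) and 30 mm wide (20 to 50 mm either side of the middle along its y), leave a 40 mm web to grip, a finger in each slot, closing along its y. Origin: centre of its underside, z up. May be laid turned any way about the vertical.
- hearth: Round hearth of a top-hat kiln, fixed, 250 mm across its steel pan (256 over clips). Its white-washed bottom shelf, 212 mm across, has its flat top 57 mm above the table. Three buff round patches of 54 mm diameter are left bare in the wash, centred at (x, y) = (72, 0), (-36, 62.4), (-36, -62.4) mm in the hearth's frame. Origin: centre of its underside, at table height, z up.

How it is judged:
By the outcome, as a careful person would: the job done as asked, in the order asked, and still so for the second after the job is handed in, with the robot touching nothing.
It also fails if it takes over 122 s, if anything falls off the work surface, if the arm or the gripper's body presses on something with over 40 N, if the wrist force passes 120 N, or if a joint passes its speed limit or range.

## Working session

There is one attempt and no reset: what is moved stays moved. The work goes in short steps, Python scripts to look and compute and a tool call to move; the robot and the scene stay as the last step left them, time stands still between calls to the robot, and variables do not carry over. Pictures are saved under pics/ and viewed, about 12 in all and at most 16, crops included, and the job is handed in when it is done.

Besides the shell and the picture viewer there is one more tool, called after ">>>" as a command line: name --argument value ..., lists and objects as JSON in quotes. step_arm: Moves the arm, as the interface text tells. Its arguments: {"type":"object","properties":{"increments":{"type":"array"},"force":{"type":"number"}},"required":["increments"]}

```bash
mkdir -p pics; ls
python3 - <<'E'
from rig import manip
import cv2,pickle
s=manip.get_state();print(s)
for n in ("scene","side","wrist"):
    d=manip.get_image(n);pickle.dump(d,open(f'pics/{n}0.pkl','wb'))
    cv2.imwrite(f'pics/{n}0.png',d['img'][:,:,::-1]);print({k:v for k,v in d.items() if k!='img'})
E
```

```text
pics
{'clock': 0.0, 'qpos': array([ 9.81027160e-01,  2.76596630e-01,  1.50615377e+00,  1.20102227e-06,
        1.36068470e+00, -1.21008859e-01]), 'qd': array([ 0.00064261,  0.00078603, -0.00015234, -0.0001523 ,  0.00021623,
        0.000856  ]), 'effort': array([-1.13481648e-03, -4.16775370e+01, -2.45800227e+01, -6.71721900e-04,
        1.11780781e-02, -8.83907433e-06]), 'position': array([0.25945679, 0.51248248, 0.20393059]), 'ee_rot': array([ 0.68754605,  0.16360803,  0.68800014, -0.16482914]), 'contact_force': array([-0.36937851, -0.36850026,  0.35263521]), 'moment': array([ 0.04879204, -0.04873117, -0.02163843]), 'width': 0.08559844358305246}
{'fx': 578.4891679842215, 'fy': 578.4891679842215, 'cx': 318.0824005176684, 'cy': 241.06450004988432, 'rvec': array([ 2.17239231, -0.650644  ,  0.30972205]), 'tvec': array([-0.46829779,  0.17044185,  1.41492141])}
{'fx': 448.0717666114422, 'fy': 448.0717666114422, 'cx': 315.1349097548225, 'cy': 243.063783895146, 'rvec': array([ 0.49474176, -2.56062503,  1.37218069]), 'tvec': array([0.46710933, 0.16468378, 1.02936512])}
{'fx': 353.5661141245583, 'fy': 353.5661141245583, 'cx': 315.4346746023042, 'cy': 246.368652597985, 'mount': array([[-9.88481368e-04, -3.26291714e-01,  9.45268608e-01,
        -1.70081522e-01],
       [ 9.99998350e-01,  1.11824454e-03,  1.43171333e-03,
         7.84527303e-04],
       [-1.52419765e-03,  9.45268463e-01,  3.26290070e-01,
        -8.39438185e-02],
       [ 0.00000000e+00,  0.00000000e+00,  0.00000000e+00,
         1.00000000e+00]])}
```

View pics/scene0.png

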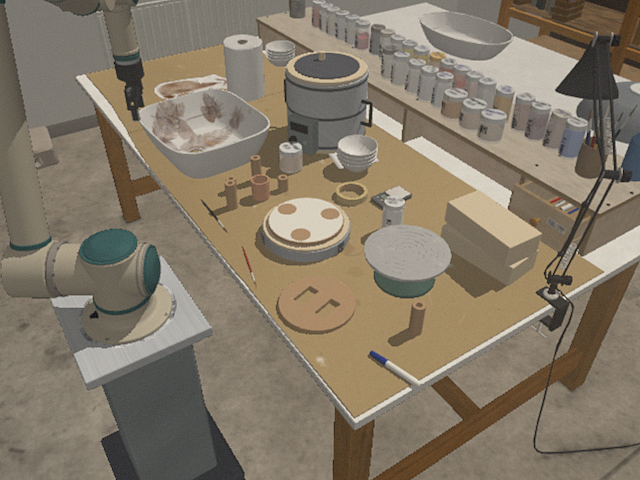

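View pics/side0.png

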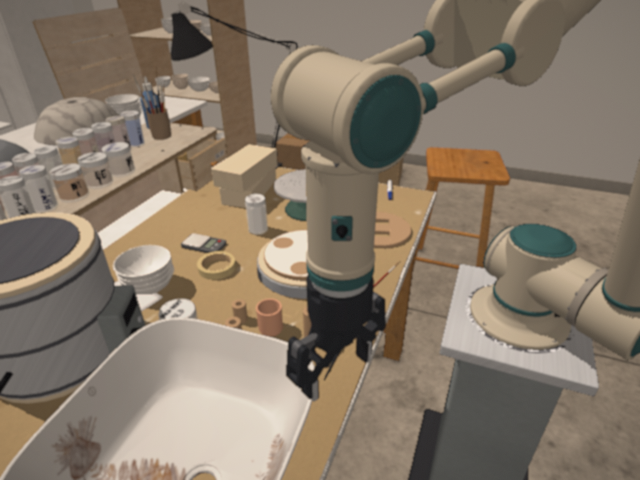

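```bash
cat > h.py <<'E'
import numpy as np,cv2,pickle
from scipy.spatial.transform import Rotation as R
def ray(d,uv,pose=None):
    u=np.array([(uv[0]-d['cx'])/d['fx'],(uv[1]-d['cy'])/d['fy'],1.])
    if 'rvec' in d:
        Rm=cv2.Rodrigues(d['rvec'])[0]; return -Rm.T@d['tvec'],Rm.T@u
    T=d['T']; return T[:3,3],T[:3,:3]@u
def onz(d,uv,z):
    o,v=ray(d,uv); return np.round(o+v*(z-o[2])/v[2],4)
def proj(d,p):
    p=np.atleast_2d(p).astype(float)
    if 'rvec' in d: c=p@cv2.Rodrigues(d['rvec'])[0].T+d['tvec']
    else: c=(p-d['T'][:3,3])@d['T'][:3,:3]
    return np.c_[c[:,0]/c[:,2]*d['fx']+d['cx'],c[:,1]/c[:,2]*d['fy']+d['cy']]
def grab(name,tag):
    from rig import manip
    s=manip.get_state(); d=manip.get_image(name)
    if name=='wrist':
        W=np.eye(4); q=s['ee_rot']; W[:3,:3]=R.from_quat([q[1],q[2],q[3],q[0]]).as_matrix(); W[:3,3]=s['position']
        d['T']=W@d['mount']
    pickle.dump(d,open(f'pics/{tag}.pkl','wb')); cv2.imwrite(f'pics/{tag}.png',d['img'][:,:,::-1]); return d
def load(t): return pickle.load(open(f'pics/{t}.pkl','rb'))
def crop(d,out,x0,y0,x1,y1,k):
    cv2.imwrite(out,cv2.resize(d['img'][y0:y1,x0:x1,::-1],None,fx=k,fy=k,interpolation=cv2.INTER_CUBIC))
E
python3 - <<'E'
from h import *
d=load('scene0'); crop(d,'pics/c1.png',195,140,455,335,3)
for n,uv,z in [('hearth',(306,222),.057),('shelf',(317,302),.014),('p',(418,304),.09),('p1',(255,157),.09),('p2',(231,181),.09),('p3',(283,177),.05),('cup',(261,178),.068)]: print(n,onz(d,uv,z))
d=load('side0');
for n,uv,z in [('p',(240,303),.05),('p1',(234,322),.05),('cup',(269,305),.068),('p2',(308,315),.09)]: print(n,onz(d,uv,z))
E
```

```text
hearth [ 0.5196 -0.0013  0.057 ]
shelf [ 0.3977 -0.2428  0.014 ]
p [ 0.5428 -0.4374  0.09  ]
p1 [0.5443 0.3344 0.09  ]
p2 [0.4197 0.2522 0.09  ]
p3 [0.5891 0.2415 0.05  ]
cup [0.5168 0.2487 0.068 ]
p [0.5843 0.2469 0.05  ]
p1 [0.5652 0.3047 0.05  ]
cup [0.5102 0.2471 0.068 ]
p2 [0.4097 0.2671 0.09  ]
```

View pics/c1.png

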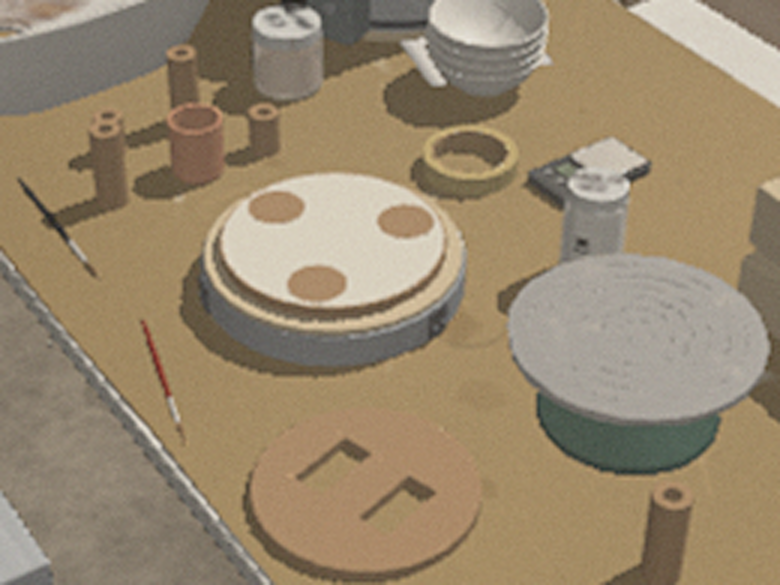

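View pics/wrist0.png

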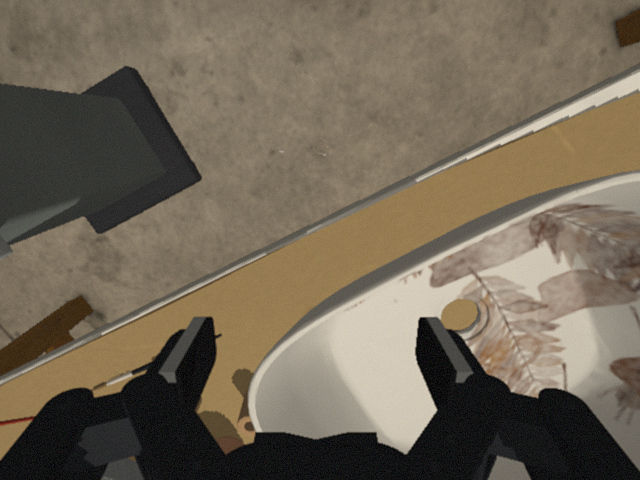

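>>> step_arm --increments '[{"grip": 1,"delta_pos": [0.0,0.0,0.04],"twist": 2.7},{"grip": 1,"delta_pos": [0.0,0.0,0.04],"twist": 2.7},{"grip": 1,"delta_pos": [0.02,-0.03,0.02],"twist": 2.7},{"grip": 1,"delta_pos": [0.02,-0.03,0.02],"twist": 2.7},{"grip": 1,"delta_pos": [0.02,-0.03,0.01],"twist": 2.7},{"grip": 1,"delta_pos": [0.02,-0.03,0.01],"twist": 2.7},{"grip": 1,"delta_pos": [0.02,-0.03,0],"twist": 2.7},{"grip": 1,"delta_pos": [0.02,-0.03,0],"twist": 2.7},{"grip": 1,"delta_pos": [0.02,-0.03,0],"twist": 2.7},{"grip": 1,"delta_pos": [0.02,-0.03,0],"twist": 2.7}]'

```text
clock: 0.98
position: [0.4203, 0.2714, 0.3448]
ee_rot: [0.707, -0.002, 0.707, 0.002]
contact_force: [0.1, 1.2, -0.5]
width: 0.0852
```

>>> step_arm --increments '[{"grip": 1,"delta_pos": [0.02,-0.02,0],"twist": 0},{"grip": 1,"delta_pos": [0,0,0],"twist": 0},{"grip": 1,"delta_pos": [0,0,0],"twist": 0}]'

```text
clock: 1.23
position: [0.4404, 0.2519, 0.3443]
ee_rot: [0.707, 0.0, 0.708, -0.0]
contact_force: [0.5, 0.9, 0.2]
width: 0.0852
```

Run:
```python
from h import *
d=grab('wrist','w1'); s=load('side0')
for p in [(.5443,.3344,.09),(.42,.252,.09),(.589,.2415,.05),(.517,.2487,.068)]: print(proj(d,p),proj(s,p))
print(onz(load('scene0'),(230.7,178.5),.05))
```

```text
[[377.54924275 276.09492886]] [[233.10145515 319.59729042]]
[[314.54188319 180.43515935]] [[306.27658509 309.07232492]]
[[307.37317941 293.14087228]] [[239.40028692 300.9938112 ]]
[[312.10821414 250.75049727]] [[265.8474283  304.70872996]]
[0.45   0.3231 0.05  ]
```

View pics/w1.png

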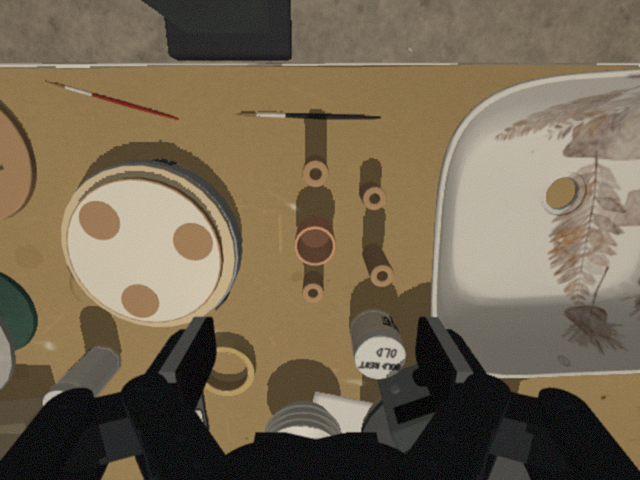

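Run:
```python
from h import *
d=load('w1')
for n,uv,z in [('t1',(316,173.5),.09),('s1',(373,198.5),.05),('t2',(381,275.5),.09),('s2',(313,292.5),.05),('cup',(315.5,245.5),.068),('jar',(380,357),.09)]: print(n,onz(d,uv,z))
# patches by colour
im=cv2.cvtColor(d['img'],cv2.COLOR_RGB2HSV); 
w=((im[...,1]<60)&(im[...,2]>150)).astype(np.uint8); w[:,:60]=0;w[:,245:]=0;w[330:]=0;w[:150]=0
w=cv2.morphologyEx(w,cv2.MORPH_OPEN,np.ones((5,5)))
c=max(cv2.findContours(w,cv2.RETR_EXTERNAL,cv2.CHAIN_APPROX_NONE)[0],key=cv2.contourArea)
P=np.array([onz(d,p[0],.057)[:2] for p in c]);
f=cv2.minEnclosingCircle(P.astype(np.float32));print('disc',f)
hull=np.zeros_like(w);cv2.drawContours(hull,[cv2.convexHull(c)],-1,1,-1)
n,l,st,ce=cv2.connectedComponentsWithStats(((hull>0)&(w==0)).astype(np.uint8))
C=[]
for i in range(1,n):
    if st[i,4]>200:
        q=np.array([onz(d,p[::-1],.057)[:2] for p in np.argwhere(l==i)]); C.append(q.mean(0)); print(ce[i],st[i,4],q.mean(0),np.sqrt(len(q)))
C=np.array(C);m=C.mean(0);print('centre',m,np.linalg.norm(C-m,axis=1),np.degrees(np.arctan2(*(C-m).T[::-1])))
```

```text
t1 [0.4118 0.2537 0.09  ]
s1 [0.4497 0.3296 0.05  ]
t2 [0.5435 0.3389 0.09  ]
s2 [0.588  0.2497 0.05  ]
cup [0.5096 0.2532 0.068 ]
jar [0.6697 0.3452 0.09  ]
disc ((0.527800440788269, 0.016621148213744164), 0.10342958569526672)
[ 98.17865254 219.41483724] 1321 [ 0.47682044 -0.03634542] 36.345563690772494
[193.49405234 240.91197462] 1261 [0.50689334 0.0872341 ] 35.510561809129406
[139.40379147 301.32417062] 1055 [ 0.59877374 -0.00113564] 32.48076353782343
centre [0.52749584 0.01658435] [0.07327726 0.07359246 0.07344751] [-133.75348655  106.25745717  -13.96094988]
```

>>> step_arm --increments '[{"grip": 0.7,"delta_pos": [-0.014,0.001,-0.036],"twist": 0},{"grip": 0.7,"delta_pos": [-0.014,0.001,-0.036],"twist": 0},{"grip": 0.7,"delta_pos": [0,0,-0.036],"twist": 0},{"grip": 0.7,"delta_pos": [0,0,-0.036],"twist": 0},{"grip": 0.7,"delta_pos": [0,0,0],"twist": 0},{"grip": 0.7,"delta_pos": [0,0,0],"twist": 0}]'

```text
clock: 1.78
position: [0.4099, 0.2555, 0.2]
ee_rot: [0.706, -0.002, 0.708, 0.001]
contact_force: [0.0, 0.2, 1.0]
width: 0.0595
```

Run:
```python
from h import *
d=grab('wrist','w2')
print(proj(d,[.412,.2537,.09]))
s=load('scene0')
print(proj(s,[(.4768,-.0363,.057),(.5069,.0872,.057),(.5988,-.0011,.057)]))
print('crop-picked',[onz(s,(195+a/3,140+b/3),.057) for a,b in [(317,282),(276,206),(406,221)]])
```

```text
[[312.27546891 234.19472574]]
[[299.53765537 233.78771865]
 [285.64325151 207.90704865]
 [329.63583282 212.67594509]]
crop-picked [array([ 0.4789, -0.0388,  0.057 ]), array([0.5082, 0.0819, 0.057 ]), array([ 0.5978, -0.0061,  0.057 ])]
```

View pics/w2.png

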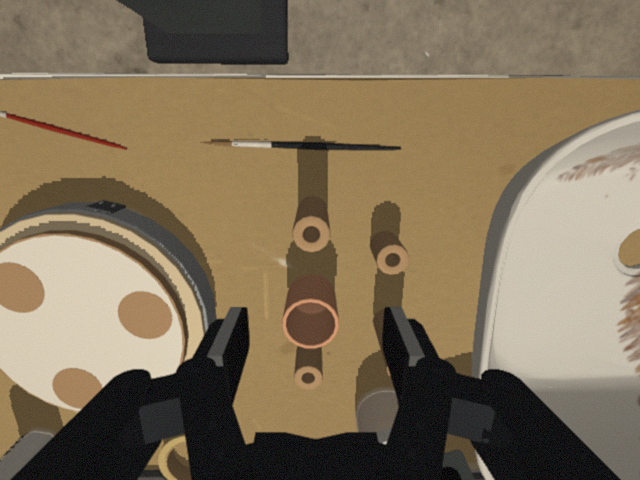

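>>> step_arm --increments '[{"grip": 0.7,"delta_pos": [0,-0.001,-0.034],"twist": 0},{"grip": 0.7,"delta_pos": [0,0,-0.04],"twist": 0},{"grip": 0.7,"delta_pos": [0,0,-0.04],"twist": 0},{"grip": 0.7,"delta_pos": [0,0,-0.04],"twist": 0},{"grip": 0.7,"delta_pos": [0,0,0],"twist": 0},{"grip": 0.2,"delta_pos": [0,0,0],"twist": 0},{"grip": 0.2,"delta_pos": [0,0,0],"twist": 0},{"grip": 0.2,"delta_pos": [0,0,0],"twist": 0},{"grip": 0.2,"delta_pos": [0,0,0],"twist": 0},{"grip": 0.2,"delta_pos": [0,0,0],"twist": 0}]' --force 40

```text
clock: 2.67
position: [0.415, 0.2553, 0.0503]
ee_rot: [0.71, 0.0, 0.705, 0.002]
contact_force: [0.8, -0.6, 7.3]
width: 0.0298
```

>>> step_arm --increments '[{"grip": 0.2,"delta_pos": [0,0,0.04],"twist": 0},{"grip": 0.2,"delta_pos": [0,0,0.04],"twist": 0},{"grip": 0.2,"delta_pos": [0,0,0.04],"twist": 0},{"grip": 0.2,"delta_pos": [-0.008,-0.034,0.02],"twist": 0},{"grip": 0.2,"delta_pos": [-0.008,-0.034,0.02],"twist": 0},{"grip": 0.2,"delta_pos": [-0.008,-0.034,0.02],"twist": 0},{"grip": 0.2,"delta_pos": [-0.008,-0.034,0.02],"twist": 0},{"grip": 0.2,"delta_pos": [-0.008,-0.034,0.024],"twist": 0},{"grip": 0.2,"delta_pos": [-0.006,-0.032,0.025],"twist": 0},{"grip": 0.2,"delta_pos": [-0.006,-0.032,0.025],"twist": 0}]'

```text
clock: 3.5
position: [0.3587, 0.0195, 0.3233]
ee_rot: [0.708, -0.001, 0.706, 0.001]
contact_force: [0.9, -0.2, -1.6]
width: 0.0297
```

>>> step_arm --increments '[{"grip": 0.2,"delta_pos": [0,0,0],"twist": 0},{"grip": 0.2,"delta_pos": [0,0,0],"twist": 0},{"grip": 0.2,"delta_pos": [0,0,0],"twist": 0}]'

```text
clock: 3.75
position: [0.3597, 0.0209, 0.3211]
ee_rot: [0.708, -0.0, 0.706, 0.001]
contact_force: [-0.7, 0.5, -1.3]
width: 0.0301
```

Run:
```python
from h import *
d=grab('wrist','w3')
print(proj(d,[(.4768,-.0363,.057),(.5069,.0872,.057),(.5988,-.0011,.057),(.5275,.0166,.057)]))
```

```text
[[271.65186364 281.4441629 ]
 [362.34188925 301.58412737]
 [298.92591813 357.71832771]
 [311.00168857 314.69918962]]
```

View pics/w3.png

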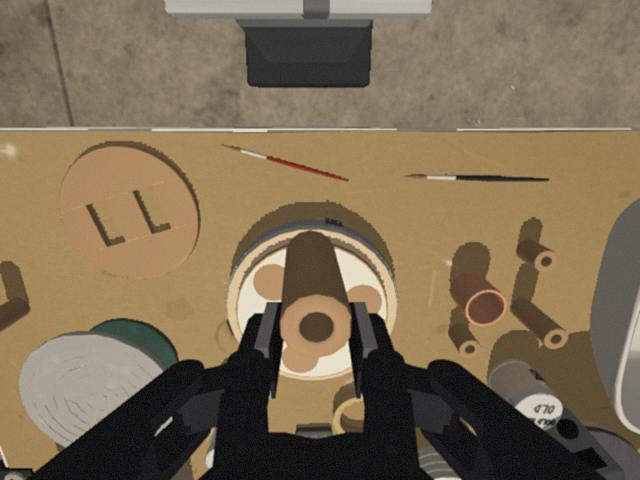

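>>> step_arm --increments '[{"grip": 0.2,"delta_pos": [0.03,-0.014,-0.02],"twist": 0},{"grip": 0.2,"delta_pos": [0.03,-0.014,-0.02],"twist": 0},{"grip": 0.2,"delta_pos": [0.03,-0.014,-0.02],"twist": 0},{"grip": 0.2,"delta_pos": [0.028,-0.014,-0.02],"twist": 0},{"grip": 0.2,"delta_pos": [0,0,-0.035],"twist": 0},{"grip": 0.2,"delta_pos": [0,0,-0.035],"twist": 0},{"grip": 0.2,"delta_pos": [0,0,-0.035],"twist": 0},{"grip": 0.2,"delta_pos": [0,0,-0.02],"twist": 0},{"grip": 0.2,"delta_pos": [0,0,0],"twist": 0},{"grip": 0.2,"delta_pos": [0,0,0],"twist": 0}]'

```text
clock: 4.63
position: [0.4769, -0.0337, 0.1141]
ee_rot: [0.706, -0.001, 0.709, 0.002]
contact_force: [-0.3, -0.5, -1.6]
width: 0.03
```

>>> step_arm --increments '[{"grip": 0.2,"delta_pos": [0,0,-0.004],"twist": 0},{"grip": 0.2,"delta_pos": [0,0,-0.003],"twist": 0},{"grip": 0.2,"delta_pos": [0,0,0],"twist": 0},{"grip": 0.2,"delta_pos": [0,0,0],"twist": 0}]'

```text
clock: 4.97
position: [0.4786, -0.0354, 0.1094]
ee_rot: [0.708, -0.001, 0.706, 0.001]
contact_force: [0.5, 0.1, -1.3]
width: 0.0299
```

>>> step_arm --increments '[{"grip": 0.2,"delta_pos": [0,0,-0.002],"twist": 0},{"grip": 0.2,"delta_pos": [0,0,-0.001],"twist": 0},{"grip": 0.2,"delta_pos": [0,0,0],"twist": 0},{"grip": 0.2,"delta_pos": [0,0,0],"twist": 0}]'

```text
clock: 5.3
position: [0.4795, -0.0359, 0.1073]
ee_rot: [0.709, -0.001, 0.706, 0.0]
contact_force: [-0.3, 0.1, 7.7]
width: 0.03
```

>>> step_arm --increments '[{"grip": 0.6,"delta_pos": [0,0,0],"twist": 0},{"grip": 0.6,"delta_pos": [0,0,0],"twist": 0},{"grip": 0.6,"delta_pos": [0,0,0],"twist": 0},{"grip": 0.6,"delta_pos": [0,0,0.03],"twist": 0},{"grip": 0.6,"delta_pos": [0,0,0.04],"twist": 0},{"grip": 0.6,"delta_pos": [0,0,0.04],"twist": 0},{"grip": 0.7,"delta_pos": [0.005,0.037,0.015],"twist": 0},{"grip": 0.7,"delta_pos": [0.006,0.038,0.0],"twist": 0},{"grip": 0.7,"delta_pos": [0.006,0.038,0.0],"twist": 0},{"grip": 0.7,"delta_pos": [0.006,0.038,0.0],"twist": 0}]'

```text
clock: 6.13
position: [0.5012, 0.1169, 0.231]
ee_rot: [0.708, -0.0, 0.707, 0.0]
contact_force: [0.2, -0.1, 0.3]
width: 0.0597
```

>>> step_arm --increments '[{"grip": 0.7,"delta_pos": [0.006,0.038,0],"twist": 0},{"grip": 0.7,"delta_pos": [0.006,0.038,0],"twist": 0},{"grip": 0.7,"delta_pos": [0.006,0.038,0],"twist": 0},{"grip": 0.7,"delta_pos": [0.006,0.038,0],"twist": 0},{"grip": 0.7,"delta_pos": [0.006,0.038,0],"twist": 0},{"grip": 0.7,"delta_pos": [0.006,0.033,-0.01],"twist": 0},{"grip": 0.7,"delta_pos": [0.006,0,-0.03],"twist": 0},{"grip": 0.7,"delta_pos": [0,0,0],"twist": 0},{"grip": 0.7,"delta_pos": [0,0,0],"twist": 0}]'

```text
clock: 6.88
position: [0.5414, 0.3378, 0.1882]
ee_rot: [0.705, -0.002, 0.709, -0.0]
contact_force: [-0.0, -0.5, 0.6]
width: 0.0597
```

Run:
```python
from h import *
d=grab('wrist','w4')
print(proj(d,[(.5435,.3389,.09),(.4777,-.0354,.147)]))
```

```text
[[ 315.99609349  238.66515078]
 [-323.68231144  157.60236664]]
```

View pics/w4.png

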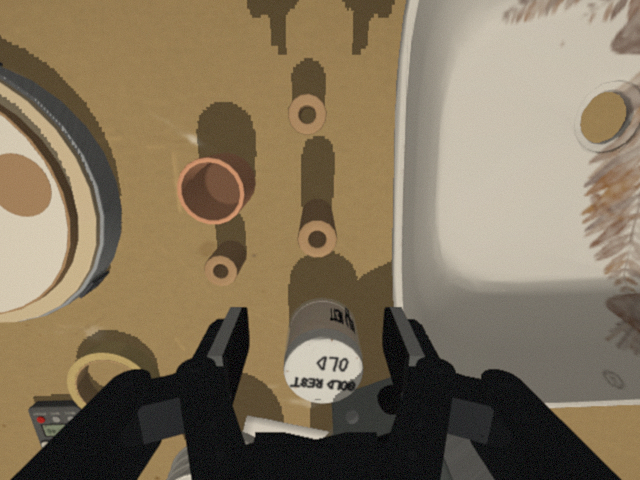

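>>> step_arm --increments '[{"grip": 0.7,"delta_pos": [0.001,0.001,-0.04],"twist": 0},{"grip": 0.7,"delta_pos": [0,0,-0.04],"twist": 0},{"grip": 0.7,"delta_pos": [0,0,-0.04],"twist": 0},{"grip": 0.7,"delta_pos": [0,0,-0.022],"twist": 0},{"grip": 0.7,"delta_pos": [0,0,0],"twist": 0},{"grip": 0.2,"delta_pos": [0,0,0],"twist": 0},{"grip": 0.2,"delta_pos": [0,0,0],"twist": 0},{"grip": 0.2,"delta_pos": [0,0,0],"twist": 0},{"grip": 0.2,"delta_pos": [0,0,0],"twist": 0},{"grip": 0.2,"delta_pos": [0,0,0],"twist": 0}]'

```text
clock: 7.77
position: [0.5462, 0.3401, 0.052]
ee_rot: [0.709, -0.0, 0.705, 0.002]
contact_force: [0.5, -1.5, 8.2]
width: 0.0301
```

>>> step_arm --increments '[{"grip": 0.2,"delta_pos": [0,0,0.04],"twist": 0},{"grip": 0.2,"delta_pos": [0,0,0.04],"twist": 0},{"grip": 0.2,"delta_pos": [0,0,0.04],"twist": 0},{"grip": 0.2,"delta_pos": [-0.004,-0.02,0.03],"twist": 0},{"grip": 0.2,"delta_pos": [-0.005,-0.037,0],"twist": 0},{"grip": 0.2,"delta_pos": [-0.005,-0.037,0],"twist": 0},{"grip": 0.2,"delta_pos": [-0.005,-0.037,0],"twist": 0},{"grip": 0.2,"delta_pos": [-0.005,-0.037,0],"twist": 0},{"grip": 0.2,"delta_pos": [-0.005,-0.037,0],"twist": 0},{"grip": 0.2,"delta_pos": [-0.005,-0.037,0],"twist": 0}]'

```text
clock: 8.6
position: [0.5096, 0.0962, 0.1998]
ee_rot: [0.708, -0.001, 0.706, 0.001]
contact_force: [0.9, 0.0, -1.4]
width: 0.0301
```

>>> step_arm --increments '[{"grip": 0.2,"delta_pos": [-0.003,-0.011,0],"twist": 0},{"grip": 0.2,"delta_pos": [0,0,-0.02],"twist": 0},{"grip": 0.2,"delta_pos": [0,0,-0.035],"twist": 0},{"grip": 0.2,"delta_pos": [0,0,-0.03],"twist": 0},{"grip": 0.2,"delta_pos": [0,0,-0.015],"twist": 0},{"grip": 0.2,"delta_pos": [0,0,0],"twist": 0},{"grip": 0.2,"delta_pos": [0,0,-0.004],"twist": 0},{"grip": 0.2,"delta_pos": [0,0,-0.004],"twist": 0},{"grip": 0.2,"delta_pos": [0,0,-0.002],"twist": 0},{"grip": 0.2,"delta_pos": [0,0,0],"twist": 0}]'

```text
clock: 9.43
position: [0.5167, 0.087, 0.1015]
ee_rot: [0.716, -0.001, 0.698, 0.001]
contact_force: [-6.6, -0.5, 57.8]
width: 0.0302
```

>>> step_arm --increments '[{"grip": 0.2,"delta_pos": [0,0,0.014],"twist": 0},{"grip": 0.2,"delta_pos": [0,0,0],"twist": 0},{"grip": 0.2,"delta_pos": [0,0,0],"twist": 0}]'

```text
clock: 9.68
position: [0.508, 0.087, 0.1042]
ee_rot: [0.709, -0.001, 0.706, 0.001]
contact_force: [0.5, 0.4, -1.8]
width: 0.0302
```

>>> step_arm --increments '[{"grip": 0.2,"delta_pos": [0,0,-0.002],"twist": 0},{"grip": 0.2,"delta_pos": [0,0,0],"twist": 0},{"grip": 0.2,"delta_pos": [0,0,0],"twist": 0}]'

```text
clock: 9.93
position: [0.5078, 0.0869, 0.1018]
ee_rot: [0.708, -0.001, 0.706, 0.001]
contact_force: [-2.4, 0.3, 13.9]
width: 0.0298
```

>>> step_arm --increments '[{"grip": 0.6,"delta_pos": [0,0,0],"twist": 0},{"grip": 0.6,"delta_pos": [0,0,0],"twist": 0},{"grip": 0.6,"delta_pos": [0,0,0],"twist": 0},{"grip": 0.6,"delta_pos": [0,0,0.03],"twist": 0},{"grip": 0.6,"delta_pos": [0,0,0.04],"twist": 0},{"grip": 0.6,"delta_pos": [0,0,0.04],"twist": 0},{"grip": 0.7,"delta_pos": [-0.02,-0.02,0.03],"twist": 0},{"grip": 0.7,"delta_pos": [-0.02,-0.02,0.03],"twist": 0},{"grip": 0.7,"delta_pos": [-0.02,-0.02,0.03],"twist": 0},{"grip": 0.7,"delta_pos": [-0.017,-0.02,0.03],"twist": 0}]'

```text
clock: 10.77
position: [0.4282, 0.0062, 0.3309]
ee_rot: [0.706, -0.001, 0.708, 0.001]
contact_force: [1.8, -0.2, 0.1]
width: 0.0597
```

>>> step_arm --increments '[{"grip": 0.7,"delta_pos": [0,-0.028,0],"twist": 0},{"grip": 0.7,"delta_pos": [0,-0.028,0],"twist": 0},{"grip": 0.7,"delta_pos": [0,0,0],"twist": 0},{"grip": 0.7,"delta_pos": [0,0,0],"twist": 0}]'

```text
clock: 11.1
position: [0.4297, -0.0503, 0.3296]
ee_rot: [0.707, 0.0, 0.708, 0.0]
contact_force: [0.2, 0.6, 0.4]
width: 0.0597
```

Run:
```python
from h import *
d=grab('wrist','w5')
print(proj(d,[(.4795,-.0359,.147),(.5078,.0869,.147),(.5975,-.0006,.057),(.543,-.437,.09),(.398,-.243,.014)]))
```

```text
[[327.77418092 256.87458724]
 [439.79164401 281.13387304]
 [349.45217308 312.42428936]
 [ 10.93623421 287.62316332]
 [171.17693295 165.22469601]]
```

View pics/w5.png

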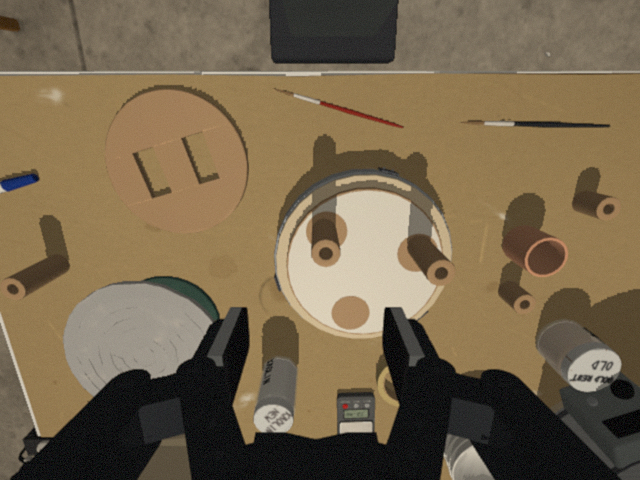

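Run:
```python
from h import *
d=load('w5'); x0,y0,k=265,170,4
im=cv2.resize(d['img'][y0:y0+145,x0:x0+200,::-1],None,fx=k,fy=k,interpolation=cv2.INTER_CUBIC)
t=np.linspace(0,2*np.pi,60)
def circ(c,r,z,col):
    p=proj(d,np.c_[c[0]+r*np.cos(t),c[1]+r*np.sin(t),0*t+z]); p=((p+.5-[x0,y0])*k-.5).astype(int)
    cv2.polylines(im,[p],True,col,1)
circ((.5275,.0166),.106,.057,(255,0,0))
for c in [(.4777,-.0354),(.5074,.0857),(.5975,-.0006)]: circ(c,.027,.057,(0,255,0))
for c in [(.4795,-.0359),(.5078,.0869)]: circ(c,.016,.057,(255,0,255)); circ(c,.016,.147,(0,0,255))
cv2.imwrite('pics/c5.png',im)
for uv in [(324,252),(440,271)]: print(onz(d,uv,.147))
```

```text
[ 0.474 -0.04   0.147]
[0.4958 0.0857 0.147 ]
```

View pics/c5.png

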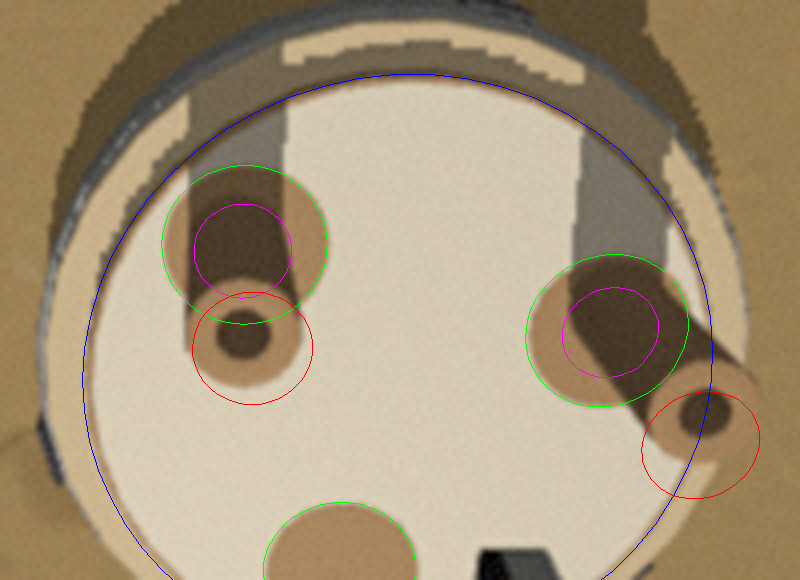

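>>> step_arm --increments '[{"grip": 0.7,"delta_pos": [0.015,0.034,0],"twist": 0},{"grip": 0.7,"delta_pos": [0.015,0.034,-0.01],"twist": 0},{"grip": 0.7,"delta_pos": [0.015,0.034,-0.01],"twist": 0},{"grip": 0.7,"delta_pos": [0.022,0.034,-0.01],"twist": 0},{"grip": 0.7,"delta_pos": [0,0,-0.04],"twist": 0},{"grip": 0.7,"delta_pos": [0,0,-0.01],"twist": 0},{"grip": 0.7,"delta_pos": [0,0,0],"twist": 0},{"grip": 0.7,"delta_pos": [0,0,0],"twist": 0}]'

```text
clock: 11.82
position: [0.4963, 0.0867, 0.2503]
ee_rot: [0.706, -0.001, 0.708, 0.001]
contact_force: [0.1, -0.4, 0.5]
width: 0.06
```

Run:
```python
from h import *
d=grab('wrist','w6'); x0,y0,k=150,120,1.9
im=cv2.resize(d['img'][y0:y0+290,x0:x0+380,::-1],None,fx=k,fy=k,interpolation=cv2.INTER_CUBIC)
t=np.linspace(0,2*np.pi,60)
def circ(c,r,z,col):
    p=proj(d,np.c_[c[0]+r*np.cos(t),c[1]+r*np.sin(t),0*t+z]); p=((p+.5-[x0,y0])*k-.5).astype(int)
    cv2.polylines(im,[p],True,col,1)
for c in [(.4777,-.0354),(.5074,.0857)]: circ(c,.027,.057,(0,255,0))
for c in [(.474,-.04),(.496,.0857)]: circ(c,.016,.057,(255,0,255)); circ(c,.016,.147,(0,0,255))
cv2.imwrite('pics/c6.png',im)
```

```text
(no output)
```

View pics/c6.png

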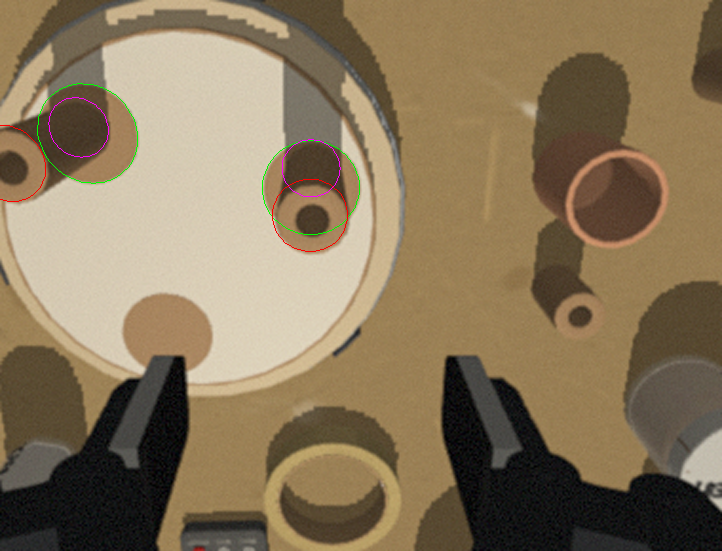

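>>> step_arm --increments '[{"grip": 0.7,"delta_pos": [0.001,0,-0.04],"twist": 0},{"grip": 0.7,"delta_pos": [0,0,-0.04],"twist": 0},{"grip": 0.7,"delta_pos": [0,0,-0.04],"twist": 0},{"grip": 0.7,"delta_pos": [0,0,-0.023],"twist": 0},{"grip": 0.7,"delta_pos": [0,0,0],"twist": 0},{"grip": 0.2,"delta_pos": [0,0,0],"twist": 0},{"grip": 0.2,"delta_pos": [0,0,0],"twist": 0},{"grip": 0.2,"delta_pos": [0,0,0],"twist": 0},{"grip": 0.2,"delta_pos": [0,0,0],"twist": 0},{"grip": 0.2,"delta_pos": [0,0,0],"twist": 0}]'

```text
clock: 12.7
position: [0.5007, 0.0863, 0.1107]
ee_rot: [0.71, -0.001, 0.705, 0.001]
contact_force: [-0.4, -2.4, 6.3]
width: 0.0301
```

>>> step_arm --increments '[{"grip": 0.2,"delta_pos": [0,0,0.008],"twist": 0},{"grip": 0.2,"delta_pos": [0,0,0],"twist": 0},{"grip": 0.2,"delta_pos": [0.009,-0.001,0],"twist": 0},{"grip": 0.2,"delta_pos": [0,0,0],"twist": 0},{"grip": 0.2,"delta_pos": [0,0,-0.006],"twist": 0},{"grip": 0.2,"delta_pos": [0,0,0],"twist": 0},{"grip": 0.2,"delta_pos": [0,0,0],"twist": 0}]'

```text
clock: 13.28
position: [0.5088, 0.0848, 0.1104]
ee_rot: [0.708, -0.002, 0.706, 0.001]
contact_force: [0.3, -0.2, 7.4]
width: 0.0297
```

>>> step_arm --increments '[{"grip": 0.6,"delta_pos": [0,0,0],"twist": 0},{"grip": 0.6,"delta_pos": [0,0,0],"twist": 0},{"grip": 0.6,"delta_pos": [0,0,0],"twist": 0},{"grip": 0.6,"delta_pos": [0,0,0.031],"twist": 0},{"grip": 0.6,"delta_pos": [0,0,0.04],"twist": 0},{"grip": 0.6,"delta_pos": [0,0,0.04],"twist": 0},{"grip": 0.6,"delta_pos": [0,0,0.04],"twist": 0},{"grip": 0.7,"delta_pos": [0,-0.02,0.03],"twist": 0},{"grip": 0.7,"delta_pos": [0.003,-0.04,0],"twist": 0},{"grip": 0.7,"delta_pos": [0.003,-0.04,0],"twist": 0}]'

```text
clock: 14.12
position: [0.514, -0.0146, 0.2928]
ee_rot: [0.709, -0.002, 0.705, 0.002]
contact_force: [0.9, -0.1, -0.7]
width: 0.0596
```

>>> step_arm --increments '[{"grip": 0.7,"delta_pos": [0.003,-0.04,0],"twist": 0},{"grip": 0.7,"delta_pos": [0.003,-0.04,0],"twist": 0},{"grip": 0.7,"delta_pos": [0.003,-0.04,0],"twist": 0},{"grip": 0.7,"delta_pos": [0.003,-0.04,0],"twist": 0},{"grip": 0.7,"delta_pos": [0.003,-0.04,0],"twist": 0},{"grip": 0.7,"delta_pos": [0.003,-0.04,0],"twist": 0},{"grip": 0.7,"delta_pos": [0.003,-0.04,0],"twist": 0},{"grip": 0.7,"delta_pos": [0.003,-0.04,0],"twist": 0},{"grip": 0.7,"delta_pos": [0.003,-0.04,0],"twist": 0},{"grip": 0.7,"delta_pos": [0.003,-0.039,0],"twist": 0}]'

```text
clock: 14.95
position: [0.5425, -0.4153, 0.2894]
ee_rot: [0.707, -0.0, 0.707, 0.001]
contact_force: [0.8, 0.2, 0.3]
width: 0.0596
```

>>> step_arm --increments '[{"grip": 0.7,"delta_pos": [0,-0.02,-0.03],"twist": 0},{"grip": 0.7,"delta_pos": [0,0,-0.03],"twist": 0},{"grip": 0.7,"delta_pos": [0,0,-0.03],"twist": 0},{"grip": 0.7,"delta_pos": [0,0,0],"twist": 0},{"grip": 0.7,"delta_pos": [0,0,0],"twist": 0}]'

```text
clock: 15.37
position: [0.5419, -0.4325, 0.198]
ee_rot: [0.706, 0.001, 0.709, 0.002]
contact_force: [-0.0, 0.1, 0.2]
width: 0.0598
```

Run:
```python
from h import *
d=grab('wrist','w7'); print(proj(d,[.543,-.435,.09]))
```

```text
[[310.66053264 233.69598857]]
```

View pics/w7.png

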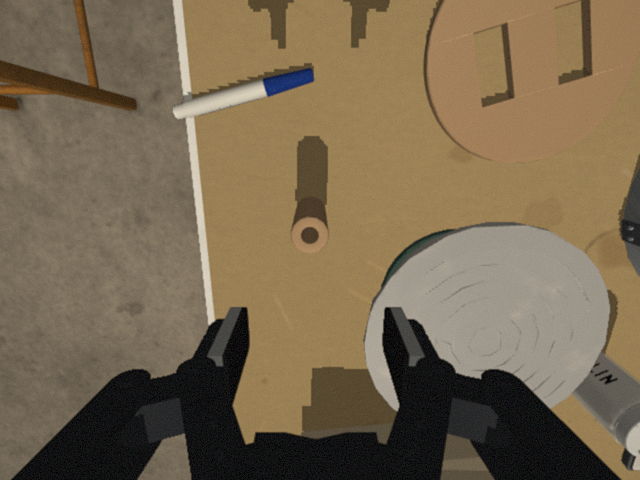

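Run:
```python
from h import *
d=load('w7'); s=load('scene0')
for z in (.08,.1,.12): print(z,[onz(d,uv,z) for uv in [(366,340),(383,285),(400,258),(500,222),(608,300)]], [onz(s,uv,z) for uv in [(364,252),(407,277),(451,256),(407,226)]])
```

```text
0.08 [array([ 0.6512, -0.3826,  0.08  ]), array([ 0.5939, -0.3703,  0.08  ]), array([ 0.568 , -0.3571,  0.08  ]), array([ 0.5353, -0.2752,  0.08  ]), array([ 0.6086, -0.1635,  0.08  ])] [array([ 0.5585, -0.2146,  0.08  ]), array([ 0.5885, -0.3465,  0.08  ]), array([ 0.7313, -0.3472,  0.08  ]), array([ 0.7196, -0.1911,  0.08  ])]
0.1 [array([ 0.6378, -0.3861,  0.1   ]), array([ 0.5845, -0.3746,  0.1   ]), array([ 0.5604, -0.3624,  0.1   ]), array([ 0.5301, -0.2861,  0.1   ]), array([ 0.5983, -0.1822,  0.1   ])] [array([ 0.5433, -0.2332,  0.1   ]), array([ 0.5727, -0.3623,  0.1   ]), array([ 0.7124, -0.363 ,  0.1   ]), array([ 0.701 , -0.2102,  0.1   ])]
0.12 [array([ 0.6245, -0.3896,  0.12  ]), array([ 0.5752, -0.3789,  0.12  ]), array([ 0.5529, -0.3676,  0.12  ]), array([ 0.5248, -0.297 ,  0.12  ]), array([ 0.5879, -0.2009,  0.12  ])] [array([ 0.5282, -0.2518,  0.12  ]), array([ 0.5569, -0.3781,  0.12  ]), array([ 0.6936, -0.3788,  0.12  ]), array([ 0.6824, -0.2293,  0.12  ])]
```

>>> step_arm --increments '[{"grip": 0.6,"delta_pos": [0.001,-0.002,-0.04],"twist": 0},{"grip": 0.6,"delta_pos": [0,0,-0.04],"twist": 0},{"grip": 0.6,"delta_pos": [0,0,-0.04],"twist": 0},{"grip": 0.6,"delta_pos": [0,0,-0.032],"twist": 0},{"grip": 0.6,"delta_pos": [0,0,0],"twist": 0},{"grip": 0.2,"delta_pos": [0,0,0],"twist": 0},{"grip": 0.2,"delta_pos": [0,0,0],"twist": 0},{"grip": 0.2,"delta_pos": [0,0,0],"twist": 0},{"grip": 0.2,"delta_pos": [0,0,0],"twist": 0},{"grip": 0.2,"delta_pos": [0,0,0],"twist": 0}]'

```text
clock: 16.25
position: [0.5459, -0.4372, 0.0521]
ee_rot: [0.709, -0.002, 0.705, -0.001]
contact_force: [0.4, 0.0, 6.9]
width: 0.0294
```

>>> step_arm --increments '[{"grip": 0.2,"delta_pos": [0,0,0.04],"twist": 0},{"grip": 0.2,"delta_pos": [0,0,0.04],"twist": 0},{"grip": 0.2,"delta_pos": [0,0,0.04],"twist": 0},{"grip": 0.2,"delta_pos": [0,0,0.04],"twist": 0},{"grip": 0.2,"delta_pos": [0,0,0.04],"twist": 0},{"grip": 0.2,"delta_pos": [0,0,0.04],"twist": 0},{"grip": 0.2,"delta_pos": [0.005,0.02,0],"twist": 0},{"grip": 0.2,"delta_pos": [0.005,0.038,0],"twist": 0},{"grip": 0.2,"delta_pos": [0.005,0.038,0],"twist": 0},{"grip": 0.2,"delta_pos": [0.005,0.038,0],"twist": 0}]'

```text
clock: 17.08
position: [0.5637, -0.3004, 0.2894]
ee_rot: [0.708, -0.001, 0.707, 0.0]
contact_force: [0.9, 1.0, -1.0]
width: 0.0295
```

>>> step_arm --increments '[{"grip": 0.2,"delta_pos": [0.005,0.038,0],"twist": 0},{"grip": 0.2,"delta_pos": [0.005,0.038,0],"twist": 0},{"grip": 0.2,"delta_pos": [0.005,0.038,0],"twist": 0},{"grip": 0.2,"delta_pos": [0.005,0.038,0],"twist": 0},{"grip": 0.2,"delta_pos": [0.005,0.038,0],"twist": 0},{"grip": 0.2,"delta_pos": [0.005,0.038,0],"twist": 0},{"grip": 0.2,"delta_pos": [0.006,0.038,0],"twist": 0},{"grip": 0.2,"delta_pos": [0,0.037,0],"twist": 0},{"grip": 0.2,"delta_pos": [0,0,0],"twist": 0},{"grip": 0.2,"delta_pos": [0,0,0],"twist": 0}]'

```text
clock: 17.92
position: [0.5996, 0.0036, 0.2893]
ee_rot: [0.707, -0.002, 0.707, 0.002]
contact_force: [0.4, -0.5, -0.7]
width: 0.0296
```

>>> step_arm --increments '[{"grip": 0.2,"delta_pos": [0,0,-0.04],"twist": 0},{"grip": 0.2,"delta_pos": [0,0,-0.04],"twist": 0},{"grip": 0.2,"delta_pos": [0,0,-0.04],"twist": 0},{"grip": 0.2,"delta_pos": [0,0,-0.04],"twist": 0},{"grip": 0.2,"delta_pos": [0,0,-0.014],"twist": 0},{"grip": 0.2,"delta_pos": [0,0,0],"twist": 0},{"grip": 0.2,"delta_pos": [0,0,0],"twist": 0}]'

```text
clock: 18.5
position: [0.5997, 0.0001, 0.1141]
ee_rot: [0.707, -0.0, 0.707, 0.0]
contact_force: [0.6, 0.2, -1.0]
width: 0.0289
```

>>> step_arm --increments '[{"grip": 0.2,"delta_pos": [0,0,-0.003],"twist": 0},{"grip": 0.2,"delta_pos": [0,0,-0.002],"twist": 0},{"grip": 0.2,"delta_pos": [0,0,-0.002],"twist": 0},{"grip": 0.2,"delta_pos": [0,0,0],"twist": 0},{"grip": 0.2,"delta_pos": [0,0,0],"twist": 0}]'

```text
clock: 18.92
position: [0.6006, 0.0012, 0.1086]
ee_rot: [0.708, -0.001, 0.706, 0.001]
contact_force: [-0.3, -0.6, 2.9]
width: 0.0295
```

>>> step_arm --increments '[{"grip": 0.6,"delta_pos": [0,0,-0.001],"twist": 0},{"grip": 0.6,"delta_pos": [0,0,0],"twist": 0},{"grip": 0.6,"delta_pos": [0,0,0],"twist": 0},{"grip": 0.6,"delta_pos": [0,0,0.03],"twist": 0},{"grip": 0.6,"delta_pos": [0,0,0.04],"twist": 0},{"grip": 0.6,"delta_pos": [0,0,0.04],"twist": 0},{"grip": 1,"delta_pos": [0,0,0.034],"twist": 0},{"grip": 1,"delta_pos": [-0.027,0.02,0.02],"twist": 0},{"grip": 1,"delta_pos": [-0.027,0.02,0.02],"twist": 0},{"grip": 1,"delta_pos": [-0.027,0.02,0.02],"twist": 0}]'

```text
clock: 19.75
position: [0.5181, 0.062, 0.3112]
ee_rot: [0.707, -0.0, 0.707, 0.001]
contact_force: [0.9, 0.4, 0.1]
width: 0.0854
```

>>> step_arm --increments '[{"grip": 1,"delta_pos": [-0.027,0.02,0.01],"twist": 0},{"grip": 1,"delta_pos": [-0.027,0.02,0.01],"twist": 0},{"grip": 1,"delta_pos": [-0.025,0.02,0],"twist": 0},{"grip": 1,"delta_pos": [0,0,0],"twist": 0},{"grip": 1,"delta_pos": [0,0,0],"twist": 0}]'

```text
clock: 20.17
position: [0.4389, 0.1223, 0.3311]
ee_rot: [0.708, -0.002, 0.706, 0.002]
contact_force: [1.3, -0.3, 0.0]
width: 0.0854
```

```bash
cat >> h.py <<'E'
t=np.linspace(0,2*np.pi,60)
def overlay(d,circs,out,x0,y0,x1,y1,k):
    im=cv2.resize(d['img'][y0:y1,x0:x1,::-1],None,fx=k,fy=k,interpolation=cv2.INTER_CUBIC)
    for c,r,z,col in circs:
        p=proj(d,np.c_[c[0]+r*np.cos(t),c[1]+r*np.sin(t),0*t+z]); p=((p+.5-[x0,y0])*k-.5).astype(int)
        cv2.polylines(im,[p],True,col,1)
    cv2.imwrite(out,im)
PA=[(.4777,-.0354),(.5074,.0857),(.5975,-.0006)]; HC=(.5275,.0166)
E
python3 - <<'E'
from h import *
d=grab('wrist','w8')
G=[(.474,-.04),(.5074,.0857),(.5975,-.0006)]
overlay(d,[(c,.027,.057,(0,255,0)) for c in PA]+[(c,.016,.147,(0,0,255)) for c in G]+[((.5096,.2532),.028,.068,(255,0,0))],'pics/c8.png',120,150,440,390,2.4)
E
```

```text
(no output)
```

View pics/c8.png

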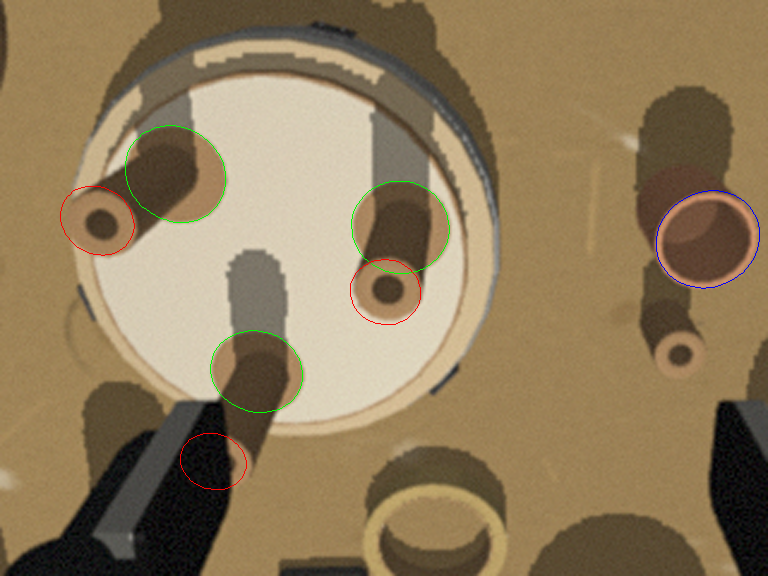

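>>> step_arm --increments '[{"grip": 1,"delta_pos": [0.014,0.026,-0.02],"twist": -3.5},{"grip": 1,"delta_pos": [0.014,0.026,-0.02],"twist": -3.5},{"grip": 1,"delta_pos": [0.014,0.026,-0.02],"twist": -3.5},{"grip": 1,"delta_pos": [0.014,0.026,-0.02],"twist": -3.5},{"grip": 1,"delta_pos": [0.014,0.028,-0.02],"twist": 0},{"grip": 1,"delta_pos": [0,0,-0.04],"twist": 0},{"grip": 1,"delta_pos": [0,0,-0.02],"twist": 0},{"grip": 1,"delta_pos": [0,0,0],"twist": 0}]'

```text
clock: 20.88
position: [0.5075, 0.2519, 0.1638]
ee_rot: [0.698, 0.083, 0.706, -0.088]
contact_force: [-1.0, -1.0, 0.1]
width: 0.0851
```

Run:
```python
from h import *
d=grab('wrist','w9'); print(proj(d,[(.5096,.2532,.068)]))
im=cv2.cvtColor(d['img'],cv2.COLOR_RGB2LAB).astype(int)
m=(im[...,1]>150).astype(np.uint8)
n,l,st,ce=cv2.connectedComponentsWithStats(m); i=1+np.argmax(st[1:,4]); print(st[i],ce[i])
c=max(cv2.findContours(m,cv2.RETR_EXTERNAL,cv2.CHAIN_APPROX_NONE)[0],key=cv2.contourArea)
P=np.array([onz(d,p[0],.068)[:2] for p in c]); print(P.min(0),P.max(0))
```

```text
[[317.21399453 240.01257364]]
[  0  91  64   7 294] [27.84693878 94.15986395]
[0.3515 0.0625] [0.365  0.1058]
```

>>> step_arm --increments '[{"grip": 1,"delta_pos": [0,0,-0.04],"twist": 0},{"grip": 1,"delta_pos": [0,0,-0.04],"twist": 0},{"grip": 1,"delta_pos": [0,0,-0.04],"twist": 0},{"grip": 1,"delta_pos": [0,0,-0.019],"twist": 0},{"grip": 1,"delta_pos": [0,0,0],"twist": 0},{"grip": 0.4,"delta_pos": [0,0,0],"twist": 0},{"grip": 0.4,"delta_pos": [0,0,0],"twist": 0},{"grip": 0.4,"delta_pos": [0,0,0],"twist": 0},{"grip": 0.4,"delta_pos": [0,0,0],"twist": 0},{"grip": 0.4,"delta_pos": [0,0,0],"twist": 0}]' --force 25

```text
clock: 21.77
position: [0.5124, 0.2538, 0.0346]
ee_rot: [0.704, 0.086, 0.7, -0.085]
contact_force: [-0.7, -1.5, 6.9]
width: 0.0533
```

>>> step_arm --increments '[{"grip": 0.4,"delta_pos": [0,0,0.04],"twist": 0},{"grip": 0.4,"delta_pos": [0,0,0.04],"twist": 0},{"grip": 0.4,"delta_pos": [0,0,0.04],"twist": 0},{"grip": 0.4,"delta_pos": [0,0,0.04],"twist": 0},{"grip": 0.4,"delta_pos": [0,0,0.04],"twist": 0},{"grip": 0.4,"delta_pos": [0.003,-0.035,0],"twist": 0},{"grip": 0.4,"delta_pos": [0.003,-0.035,0],"twist": 0},{"grip": 0.4,"delta_pos": [0.003,-0.035,0],"twist": 0},{"grip": 0.4,"delta_pos": [0.003,-0.035,0],"twist": 0},{"grip": 0.4,"delta_pos": [0.003,-0.035,0],"twist": 0}]'

```text
clock: 22.6
position: [0.525, 0.0772, 0.2332]
ee_rot: [0.703, 0.085, 0.701, -0.085]
contact_force: [0.3, 0.7, -1.4]
width: 0.0535
```

>>> step_arm --increments '[{"grip": 0.4,"delta_pos": [0.002,-0.03,0],"twist": 0},{"grip": 0.4,"delta_pos": [0.002,-0.03,0],"twist": 0},{"grip": 0.4,"delta_pos": [0,0,0],"twist": 0},{"grip": 0.4,"delta_pos": [0,0,0],"twist": 0},{"grip": 0.4,"delta_pos": [0,0,0],"twist": 0}]'

```text
clock: 23.02
position: [0.529, 0.0189, 0.2324]
ee_rot: [0.702, 0.086, 0.701, -0.085]
contact_force: [0.5, 0.7, -2.3]
width: 0.0532
```

Run:
```python
from h import *
d=grab('side','s1'); d2=grab('scene','sc1')
a=cv2.resize(d['img'][150:330,200:400,::-1],None,fx=3,fy=3)[:540,:400]
G=[(.4745,-.0375),(.507,.086),(.5975,-.0006)]
C=[(c,.016,.147,(0,0,255)) for c in G]+[(HC,.023,.057,(255,0,0))]
overlay(d2,C,'pics/b.png',240,150,400,290,3.2); overlay(d,C,'pics/a.png',180,170,370,330,3)
a=cv2.imread('pics/a.png');b=cv2.imread('pics/b.png');a=cv2.resize(a,(440,370));b=cv2.resize(b,(360,315))
im=np.zeros((370,800,3),np.uint8);im[:370,:440]=a;im[:315,440:]=b;cv2.imwrite('pics/m1.png',im)
```

```text
(no output)
```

View pics/m1.png

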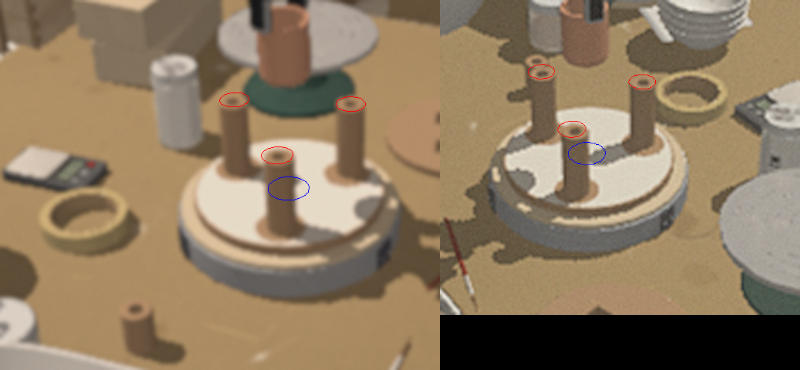

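>>> step_arm --increments '[{"grip": 0.4,"delta_pos": [0,0,-0.03],"twist": 0},{"grip": 0.4,"delta_pos": [0,0,-0.03],"twist": 0},{"grip": 0.4,"delta_pos": [0,0,-0.03],"twist": 0},{"grip": 0.4,"delta_pos": [0,0,-0.03],"twist": 0},{"grip": 0.4,"delta_pos": [0,0,-0.016],"twist": 0},{"grip": 0.4,"delta_pos": [0,0,0],"twist": 0},{"grip": 0.4,"delta_pos": [0,0,-0.003],"twist": 0},{"grip": 0.4,"delta_pos": [0,0,-0.001],"twist": 0},{"grip": 0.4,"delta_pos": [0,0,0],"twist": 0},{"grip": 0.4,"delta_pos": [0,0,0],"twist": 0}]'

```text
clock: 23.95
position: [0.5298, 0.0188, 0.0926]
ee_rot: [0.703, 0.085, 0.701, -0.085]
contact_force: [-0.4, 0.5, -1.9]
width: 0.0537
```

>>> step_arm --increments '[{"grip": 0.4,"delta_pos": [0,0,-0.002],"twist": 0},{"grip": 0.4,"delta_pos": [0,0,-0.001],"twist": 0},{"grip": 0.4,"delta_pos": [0,0,0],"twist": 0},{"grip": 0.4,"delta_pos": [0,0,0],"twist": 0}]'

```text
clock: 24.28
position: [0.5304, 0.0184, 0.0904]
ee_rot: [0.703, 0.086, 0.701, -0.085]
contact_force: [-1.4, -0.0, 6.9]
width: 0.0535
```

>>> step_arm --increments '[{"grip": 0.78,"delta_pos": [0,0,0],"twist": 0},{"grip": 0.78,"delta_pos": [0,0,0],"twist": 0},{"grip": 0.78,"delta_pos": [0,0,0],"twist": 0},{"grip": 0.78,"delta_pos": [0,0,0.03],"twist": 0},{"grip": 0.78,"delta_pos": [0,0,0.03],"twist": 0},{"grip": 0.78,"delta_pos": [0,0,0.04],"twist": 0},{"grip": 0.78,"delta_pos": [0,0,0.04],"twist": 0},{"grip": 0.78,"delta_pos": [-0.02,-0.026,0.01],"twist": 0},{"grip": 0.78,"delta_pos": [-0.025,-0.032,0.01],"twist": 0},{"grip": 0.78,"delta_pos": [-0.025,-0.032,0.01],"twist": 0}]'

```text
clock: 25.12
position: [0.4587, -0.0717, 0.2592]
ee_rot: [0.702, 0.084, 0.702, -0.085]
contact_force: [0.7, -1.0, 0.7]
width: 0.0667
```

>>> step_arm --increments '[{"grip": 1,"delta_pos": [-0.025,-0.032,0.01],"twist": 0},{"grip": 1,"delta_pos": [-0.025,-0.032,0.01],"twist": 0},{"grip": 1,"delta_pos": [-0.025,-0.032,0.01],"twist": 0},{"grip": 1,"delta_pos": [-0.025,-0.032,0.01],"twist": 0},{"grip": 1,"delta_pos": [-0.03,-0.04,0],"twist": 0},{"grip": 1,"delta_pos": [0,0,0],"twist": 0},{"grip": 1,"delta_pos": [0,0,0],"twist": 0}]'

```text
clock: 25.7
position: [0.3331, -0.2338, 0.2982]
ee_rot: [0.702, 0.088, 0.702, -0.087]
contact_force: [-0.4, 0.8, -0.5]
width: 0.0853
```

Run:
```python
from h import *
d=grab('wrist','w10'); print(proj(d,[(.398,-.243,.014),HC+(.057,)]))
```

```text
[[319.56853875 240.80987829]
 [538.51940459 296.72762237]]
```

View pics/w10.png

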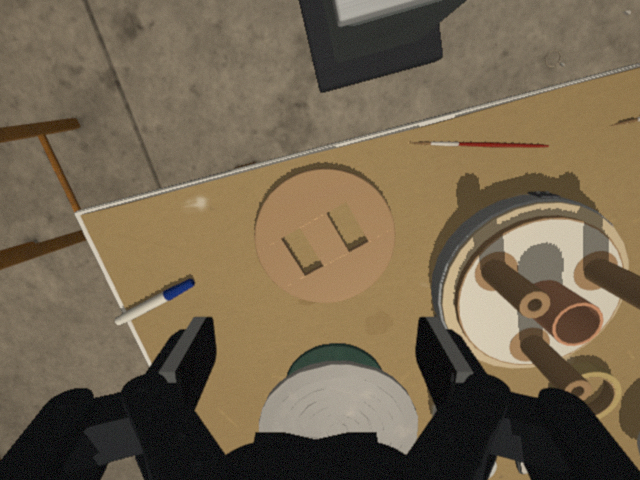

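Run:
```python
from h import *
from scipy.optimize import minimize
d=load('w10')
# rectify to top-down at z=.014, 0.5mm/px, window centred (.398,-.243)
N=480;g=.0005
def warp(d,c,z):
    X=c[0]+(N/2-np.arange(N))*g; Y=c[1]-(np.arange(N)-N/2)*g
    xx,yy=np.meshgrid(X,Y,indexing='ij'); p=proj(d,np.c_[xx.ravel(),yy.ravel(),np.full(xx.size,z)]).astype(np.float32)
    return cv2.remap(d['img'],p[:,0].reshape(N,N),p[:,1].reshape(N,N),cv2.INTER_CUBIC)
w=warp(d,(.398,-.243),.014); cv2.imwrite('pics/rect.png',w[...,::-1])
lab=cv2.cvtColor(w,cv2.COLOR_RGB2LAB).astype(float)
for n,p in dict(shelf=(300,240),shelf2=(240,240),table=(460,240),table2=(240,470)).items(): print(n,lab[p[0]-4:p[0]+5,p[1]-4:p[1]+5].mean((0,1)).round(1))
b=cv2.GaussianBlur(lab,(0,0),2)
np.save('pics/lab.npy',b)
ref=b[295:306,235:246].mean((0,1)); tb=b[455:466,235:246].mean((0,1))
s=(b[...,2]-tb[2])/(ref[2]-tb[2]) ; m=((np.abs(b[...,1:]-ref[1:]).sum(-1)<np.abs(b[...,1:]-tb[1:]).sum(-1))&(b[...,0]>ref[0]*.75)).astype(np.uint8)
m=cv2.morphologyEx(m,cv2.MORPH_OPEN,np.ones((7,7)))
n,l,st,ce=cv2.connectedComponentsWithStats(m);i=1+np.argmax(st[1:,4]);m=(l==i).astype(np.uint8)
c=max(cv2.findContours(m,cv2.RETR_EXTERNAL,cv2.CHAIN_APPROX_NONE)[0],key=cv2.contourArea)
e=cv2.fitEllipse(c);print('ellipse px',e)
print('centre',.398+(N/2-e[0][1])*g,-.243-(e[0][0]-N/2)*g,'axes mm',np.array(e[1])*g*1e3)
h=np.zeros_like(m);cv2.drawContours(h,[c],-1,1,-1);hole=cv2.erode(h,np.ones((25,25)))&(1-m)
n,l,st,ce=cv2.connectedComponentsWithStats(hole.astype(np.uint8))
for i in range(1,n):
    if st[i,4]>300:
        q=np.argwhere(l==i)[:,::-1].astype(np.float32);r=cv2.minAreaRect(q);bx=cv2.boxPoints(r)
        print(st[i,4],r,'c',.398+(N/2-r[0][1])*g,-.243-(r[0][0]-N/2)*g)
cv2.imwrite('pics/hole.png',np.hstack([w[...,::-1],cv2.merge([m*255]*3)]))
```

```text
shelf [151.6 136.4 154.7]
shelf2 [148.5 135.6 154. ]
table [142.6 132.2 155.7]
table2 [142.4 132.3 155. ]
ellipse px ((226.5887908935547, 239.13197326660156), (376.5175476074219, 377.2266845703125), 83.3661880493164)
centre 0.39843401336669926 -0.23629439544677733 axes mm [188.2587738  188.61334229]
7678 ((293.9911193847656, 220.54803466796875), (128.62472534179688, 61.90993118286133), 73.94001770019531) c 0.4077259826660157 -0.2699955596923828
7698 ((159.03025817871094, 259.6032409667969), (128.24278259277344, 62.65713119506836), 73.66395568847656) c 0.3881983795166016 -0.20251512908935546
```

>>> step_arm --increments '[{"grip": 0.65,"delta_pos": [0.016,0,-0.03],"twist": 6},{"grip": 0.65,"delta_pos": [0.016,-0.001,-0.03],"twist": 6},{"grip": 0.65,"delta_pos": [0.016,-0.001,-0.03],"twist": 6},{"grip": 0.65,"delta_pos": [0.016,0,-0.03],"twist": 6},{"grip": 0.65,"delta_pos": [0,0,-0.028],"twist": 6},{"grip": 0.65,"delta_pos": [0,0,0],"twist": 0},{"grip": 0.65,"delta_pos": [0,0,0],"twist": 0},{"grip": 0.65,"delta_pos": [0,0,0],"twist": 0}]' --force 80

```text
clock: 26.42
position: [0.3996, -0.2337, 0.1514]
ee_rot: [0.701, -0.099, 0.7, 0.099]
contact_force: [-0.2, -0.3, -0.1]
width: 0.0553
```

```bash
cat > slots.py <<'E'
from h import *
N=480;g=.0005;c0=(.398,-.236)
from rig import manip
s=manip.get_state(); d=grab('wrist','w11')
M=R.from_quat(np.roll(s['ee_rot'],-1)).as_matrix(); print('tcp',s['position'].round(4),'jaw deg',np.degrees(np.arctan2(M[1,1],M[0,1])),'approach',M[:,0].round(3),'w',s['width'],'q',s['qpos'].round(2))
X=c0[0]+(N/2-np.arange(N))*g; Y=c0[1]-(np.arange(N)-N/2)*g
xx,yy=np.meshgrid(X,Y,indexing='ij'); p=proj(d,np.c_[xx.ravel(),yy.ravel(),np.full(xx.size,.014)]).astype(np.float32)
w=cv2.remap(d['img'],p[:,0].reshape(N,N),p[:,1].reshape(N,N),cv2.INTER_CUBIC)
b=cv2.GaussianBlur(cv2.cvtColor(w,cv2.COLOR_RGB2LAB).astype(float),(0,0),2)
ref=np.array([151,136.4,154.7]);tb=np.array([142.6,132.2,155.5])
m=((np.abs(b[...,1:]-ref[1:]).sum(-1)<np.abs(b[...,1:]-tb[1:]).sum(-1))&(b[...,0]>ref[0]*.75)).astype(np.uint8)
hole=np.zeros_like(m); cv2.circle(hole,(240,240),160,1,-1); hole=cv2.morphologyEx(hole&(1-m),cv2.MORPH_OPEN,np.ones((7,7)))
n,l,st,ce=cv2.connectedComponentsWithStats(hole)
for i in range(1,n):
    if st[i,4]>1000:
        q=np.argwhere(l==i)[:,::-1].astype(np.float32);r=cv2.minAreaRect(q)
        print(st[i,4],np.round(r[1],0)*g*1e3,r[2],'c',c0[0]+(N/2-r[0][1])*g,c0[1]-(r[0][0]-N/2)*g)
E
python3 slots.py
```

```text
tcp [ 0.3996 -0.2337  0.1514] jaw deg 106.12137224156578 approach [ 0.001 -0.001 -1.   ] w 0.05533858636706602 q [-0.68  0.15  1.82  0.    1.18 -2.53]
7604 [63.5 31. ] 73.7059555053711 c 0.40759676361083985 -0.2700679016113281
7571 [64.  30.5] 73.85565948486328 c 0.3882570190429688 -0.20302428436279296
```

>>> step_arm --increments '[{"grip": 0.65,"delta_pos": [-0.001,-0.002,-0.04],"twist": 0},{"grip": 0.65,"delta_pos": [0,0,-0.04],"twist": 0},{"grip": 0.65,"delta_pos": [0,0,-0.03],"twist": 0},{"grip": 0.65,"delta_pos": [0,0,-0.02],"twist": 0},{"grip": 0.65,"delta_pos": [0,0,0],"twist": 0},{"grip": 0.65,"delta_pos": [0,0,-0.01],"twist": 0},{"grip": 0.65,"delta_pos": [0,0,-0.003],"twist": 0},{"grip": 0.65,"delta_pos": [0,0,0],"twist": 0}]'

```text
clock: 27.13
position: [0.3985, -0.237, 0.0087]
ee_rot: [0.701, -0.1, 0.7, 0.098]
contact_force: [-0.2, 0.0, 0.4]
width: 0.0553
```

>>> step_arm --increments '[{"grip": 0.65,"delta_pos": [0,0,-0.002],"twist": 0},{"grip": 0.35,"delta_pos": [0,0,0],"twist": 0},{"grip": 0.35,"delta_pos": [0,0,0],"twist": 0},{"grip": 0.35,"delta_pos": [0,0,0],"twist": 0},{"grip": 0.35,"delta_pos": [0,0,0],"twist": 0},{"grip": 0.35,"delta_pos": [0,0,0],"twist": 0},{"grip": 0.35,"delta_pos": [0,0,0],"twist": 0}]'

```text
clock: 27.72
position: [0.3975, -0.2361, 0.0053]
ee_rot: [0.7, -0.099, 0.7, 0.099]
contact_force: [0.5, -0.1, 0.4]
width: 0.0295
```

Run:
```python
from h import *
a=grab('wrist','w12'); b=grab('scene','sc2'); c=grab('side','s2')
A=a['img'][150:400,180:470]; A=cv2.resize(A,(464,400),interpolation=cv2.INTER_CUBIC)
q=proj(b,[.398,-.236,.02])[0].astype(int); B=cv2.resize(b['img'][q[1]-70:q[1]+55,q[0]-52:q[0]+53],(336,400),interpolation=cv2.INTER_CUBIC)
cv2.imwrite('pics/m2.png',np.hstack([A,B])[...,::-1]); print(q)
```

```text
[315 298]
```

View pics/m2.png

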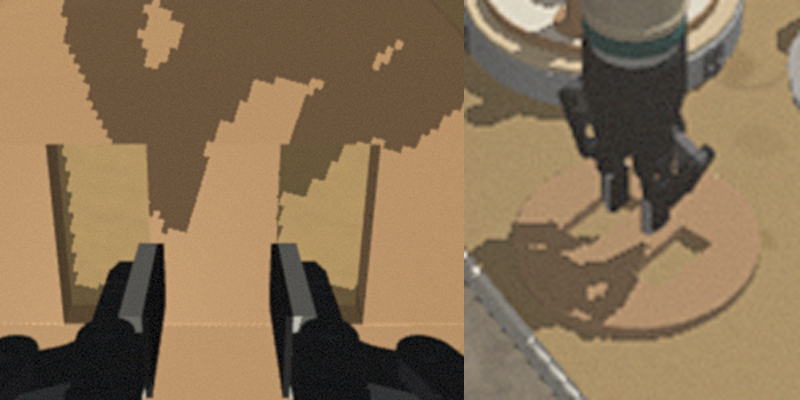

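>>> step_arm --increments '[{"grip": 0.62,"delta_pos": [0,0,0.003],"twist": 0},{"grip": 0.62,"delta_pos": [0,0,0],"twist": 0},{"grip": 0.62,"delta_pos": [0,0,0],"twist": 0},{"grip": 0.62,"delta_pos": [0,0,0],"twist": 0},{"grip": 0.62,"delta_pos": [0,0,-0.004],"twist": 0},{"grip": 0.62,"delta_pos": [0,0,-0.002],"twist": 0},{"grip": 0.62,"delta_pos": [0,0,-0.002],"twist": 0},{"grip": 0.62,"delta_pos": [0,0,0],"twist": 0},{"grip": 0.62,"delta_pos": [0,0,0],"twist": 0}]'

```text
clock: 28.62
position: [0.3973, -0.236, -0.0001]
ee_rot: [0.7, -0.099, 0.7, 0.099]
contact_force: [-0.6, -0.7, 0.3]
width: 0.0527
```

>>> step_arm --increments '[{"grip": 0.62,"delta_pos": [0,0,-0.002],"twist": 0},{"grip": 0.62,"delta_pos": [0,0,-0.001],"twist": 0},{"grip": 0.62,"delta_pos": [0,0,0],"twist": 0}]'

```text
clock: 28.87
position: [0.3974, -0.236, -0.003]
ee_rot: [0.7, -0.099, 0.7, 0.099]
contact_force: [0.8, 0.0, 0.3]
width: 0.0528
```

>>> step_arm --increments '[{"grip": 0.62,"delta_pos": [0,0,-0.002],"twist": 0},{"grip": 0.62,"delta_pos": [0,0,-0.001],"twist": 0},{"grip": 0.62,"delta_pos": [0,0,0],"twist": 0},{"grip": 0.62,"delta_pos": [0,0,0],"twist": 0}]'

```text
clock: 29.2
position: [0.3974, -0.2361, -0.0059]
ee_rot: [0.7, -0.099, 0.7, 0.099]
contact_force: [0.1, -0.1, 0.6]
width: 0.0528
```

>>> step_arm --increments '[{"grip": 0.35,"delta_pos": [0,0,0],"twist": 0},{"grip": 0.35,"delta_pos": [0,0,0],"twist": 0},{"grip": 0.35,"delta_pos": [0,0,0],"twist": 0},{"grip": 0.35,"delta_pos": [0,0,0],"twist": 0},{"grip": 0.35,"delta_pos": [0,0,0],"twist": 0}]'

```text
clock: 29.62
position: [0.3975, -0.2361, -0.0057]
ee_rot: [0.7, -0.099, 0.7, 0.099]
contact_force: [-0.8, 0.4, 0.6]
width: 0.0297
```

>>> step_arm --increments '[{"grip": 0.62,"delta_pos": [0,0,0.004],"twist": 0},{"grip": 0.62,"delta_pos": [0,0,0],"twist": 0},{"grip": 0.62,"delta_pos": [0,0,0],"twist": 0},{"grip": 0.62,"delta_pos": [0,0,0],"twist": 0},{"grip": 0.62,"delta_pos": [0,0,-0.004],"twist": 0},{"grip": 0.62,"delta_pos": [0,0,-0.003],"twist": 0},{"grip": 0.62,"delta_pos": [0,0,0],"twist": 0},{"grip": 0.62,"delta_pos": [0,0,0],"twist": 0}]'

```text
clock: 30.28
position: [0.3972, -0.2358, -0.0092]
ee_rot: [0.7, -0.099, 0.7, 0.1]
contact_force: [1.8, -0.8, 0.1]
width: 0.0527
```

>>> step_arm --increments '[{"grip": 0.62,"delta_pos": [0,0,-0.002],"twist": 0},{"grip": 0.62,"delta_pos": [0,0,-0.001],"twist": 0},{"grip": 0.62,"delta_pos": [0,0,0],"twist": 0}]'

```text
clock: 30.53
position: [0.3973, -0.236, -0.012]
ee_rot: [0.7, -0.099, 0.7, 0.099]
contact_force: [0.2, -0.2, 0.1]
width: 0.0529
```

Run:
```python
from h import *
from rig import manip
s=manip.get_state(); q=np.array(s['qpos']); print(q.round(3),s['position'],s['width'])
# projected tip of finger in scene sc2 for different z ; inner/outer edges, and visible estimate (321,300.5)
b=load('sc2')
for z in (0,.005,.01,.015,.02,.025,.03): print(z,proj(b,[(.4017,-.2505,z),(.4056,-.264,z)]).round(1).tolist())
```

```text
[-0.687  0.348  2.045  0.     0.749 -2.539] [ 0.39733665 -0.23596703 -0.01203047] 0.05292341665415053
0 [[320.1, 307.3], [324.5, 310.0]]
0.005 [[320.1, 305.8], [324.5, 308.5]]
0.01 [[320.1, 304.4], [324.5, 307.1]]
0.015 [[320.1, 302.9], [324.5, 305.6]]
0.02 [[320.1, 301.5], [324.5, 304.2]]
0.025 [[320.1, 300.0], [324.5, 302.7]]
0.03 [[320.1, 298.5], [324.5, 301.2]]
```

>>> step_arm --increments '[{"grip": 0.62,"delta_pos": [0,0,-0.002],"twist": 0},{"grip": 0.62,"delta_pos": [0,0,-0.002],"twist": 0},{"grip": 0.62,"delta_pos": [0,0,-0.002],"twist": 0},{"grip": 0.62,"delta_pos": [0,0,0],"twist": 0},{"grip": 0.62,"delta_pos": [0,0,0],"twist": 0}]'

```text
clock: 30.95
position: [0.3974, -0.236, -0.0179]
ee_rot: [0.7, -0.099, 0.7, 0.099]
contact_force: [0.3, -0.2, -0.0]
width: 0.053
```

>>> step_arm --increments '[{"grip": 0.62,"delta_pos": [0,0,-0.001],"twist": 0},{"grip": 0.62,"delta_pos": [0,0,-0.001],"twist": 0},{"grip": 0.62,"delta_pos": [0,0,0],"twist": 0}]'

```text
clock: 31.2
position: [0.3974, -0.236, -0.0199]
ee_rot: [0.7, -0.099, 0.7, 0.099]
contact_force: [0.0, -0.8, -0.8]
width: 0.0532
```

Not yet touching; close here and see whether the web stops the fingers.

>>> step_arm --increments '[{"grip": 0.35,"delta_pos": [0,0,0],"twist": 0},{"grip": 0.35,"delta_pos": [0,0,0],"twist": 0},{"grip": 0.35,"delta_pos": [0,0,0],"twist": 0},{"grip": 0.35,"delta_pos": [0,0,0],"twist": 0},{"grip": 0.35,"delta_pos": [0,0,0],"twist": 0}]'

```text
clock: 31.62
position: [0.3979, -0.2369, -0.019]
ee_rot: [0.7, -0.1, 0.7, 0.099]
contact_force: [-1.2, -0.8, 5.5]
width: 0.0371
```

>>> step_arm --increments '[{"grip": 0.3,"delta_pos": [0,0,0.005],"twist": 0},{"grip": 0.3,"delta_pos": [0,0,0.01],"twist": 0},{"grip": 0.3,"delta_pos": [0,0,0.02],"twist": 0},{"grip": 0.3,"delta_pos": [0,0,0.02],"twist": 0},{"grip": 0.3,"delta_pos": [0,0,0],"twist": 0},{"grip": 0.3,"delta_pos": [0,0,0],"twist": 0}]' --force 100

```text
clock: 32.12
position: [0.3976, -0.2362, 0.0353]
ee_rot: [0.7, -0.1, 0.7, 0.099]
contact_force: [-0.0, -0.0, -6.6]
width: 0.0361
```

>>> step_arm --increments '[{"grip": 0.3,"delta_pos": [0,0,0.035],"twist": 0},{"grip": 0.3,"delta_pos": [0,0,0.035],"twist": 0},{"grip": 0.3,"delta_pos": [0,0,0.035],"twist": 0},{"grip": 0.3,"delta_pos": [0,0,0.035],"twist": 0},{"grip": 0.3,"delta_pos": [0,0,0.035],"twist": 0},{"grip": 0.3,"delta_pos": [0,0,0.01],"twist": 0},{"grip": 0.3,"delta_pos": [0.013,0.025,0],"twist": 0},{"grip": 0.3,"delta_pos": [0.013,0.025,0],"twist": 0},{"grip": 0.3,"delta_pos": [0.013,0.025,0],"twist": 0},{"grip": 0.3,"delta_pos": [0.013,0.025,0],"twist": 0}]'

```text
clock: 32.95
position: [0.4483, -0.1344, 0.2169]
ee_rot: [0.699, -0.098, 0.702, 0.1]
contact_force: [0.3, -0.3, -6.9]
width: 0.0361
```

>>> step_arm --increments '[{"grip": 0.3,"delta_pos": [0.013,0.025,0],"twist": 0},{"grip": 0.3,"delta_pos": [0.013,0.025,0],"twist": 0},{"grip": 0.3,"delta_pos": [0.013,0.025,0],"twist": 0},{"grip": 0.3,"delta_pos": [0.013,0.025,0],"twist": 0},{"grip": 0.3,"delta_pos": [0.013,0.025,0],"twist": 0},{"grip": 0.3,"delta_pos": [0.013,0.028,0],"twist": 0},{"grip": 0.3,"delta_pos": [0,0,0],"twist": 0},{"grip": 0.3,"delta_pos": [0,0,0],"twist": 0},{"grip": 0.3,"delta_pos": [0,0,0],"twist": 0}]'

```text
clock: 33.7
position: [0.5259, 0.0168, 0.2174]
ee_rot: [0.698, -0.099, 0.702, 0.1]
contact_force: [-0.3, 0.1, -6.9]
width: 0.0363
```

Run:
```python
from h import *
from rig import manip
s=manip.get_state();M=R.from_quat(np.roll(s['ee_rot'],-1)).as_matrix();print(s['position'],M[:,0].round(4),np.degrees(np.arctan2(M[1,1],M[0,1])),s['moment'],s['width'],s['contact_force'])
```

```text
[0.52591643 0.01682253 0.21737379] [-5.6e-03 -3.0e-04 -1.0e+00] 106.18465432880373 [-0.01548605 -0.00019225  0.01629131] 0.03631609543661926 [-0.26613756  0.14795047 -6.87982132]
```

>>> step_arm --increments '[{"grip": 0.3,"delta_pos": [0.0015,0,-0.03],"twist": 0},{"grip": 0.3,"delta_pos": [0,0,-0.03],"twist": 0},{"grip": 0.3,"delta_pos": [0,0,-0.02],"twist": 0},{"grip": 0.3,"delta_pos": [0,0,0],"twist": 0},{"grip": 0.3,"delta_pos": [0,0,-0.003],"twist": 0},{"grip": 0.3,"delta_pos": [0,0,-0.002],"twist": 0},{"grip": 0.3,"delta_pos": [0,0,0],"twist": 0},{"grip": 0.3,"delta_pos": [0,0,0],"twist": 0}]'

```text
clock: 34.37
position: [0.53, 0.0166, 0.1366]
ee_rot: [0.701, -0.099, 0.699, 0.099]
contact_force: [0.2, 0.3, -6.4]
width: 0.0358
```

>>> step_arm --increments '[{"grip": 0.3,"delta_pos": [-0.001,0,-0.003],"twist": 0},{"grip": 0.3,"delta_pos": [0,0,-0.002],"twist": 0},{"grip": 0.3,"delta_pos": [0,0,-0.001],"twist": 0},{"grip": 0.3,"delta_pos": [0,0,0],"twist": 0},{"grip": 0.3,"delta_pos": [0,0,0],"twist": 0}]'

```text
clock: 34.78
position: [0.5279, 0.017, 0.1292]
ee_rot: [0.7, -0.099, 0.7, 0.099]
contact_force: [-0.6, -0.2, -6.1]
width: 0.036
```

>>> step_arm --increments '[{"grip": 0.3,"delta_pos": [0,0,-0.001],"twist": 0},{"grip": 0.3,"delta_pos": [0,0,-0.001],"twist": 0},{"grip": 0.3,"delta_pos": [0,0,0],"twist": 0},{"grip": 0.3,"delta_pos": [0,0,0],"twist": 0}]'

```text
clock: 35.12
position: [0.5284, 0.0169, 0.1283]
ee_rot: [0.701, -0.099, 0.7, 0.099]
contact_force: [-3.1, 1.0, 3.6]
width: 0.036
```

>>> step_arm --increments '[{"grip": 0.45,"delta_pos": [0,0,0],"twist": 0},{"grip": 0.55,"delta_pos": [0,0,0],"twist": 0},{"grip": 0.6,"delta_pos": [0,0,0],"twist": 0},{"grip": 0.6,"delta_pos": [0,0,0],"twist": 0},{"grip": 0.6,"delta_pos": [0,0,0],"twist": 0}]' --force 20

```text
clock: 35.53
position: [0.5284, 0.0168, 0.1274]
ee_rot: [0.7, -0.099, 0.7, 0.099]
contact_force: [-0.7, 0.7, -0.1]
width: 0.051
```

>>> step_arm --increments '[{"grip": 0.6,"delta_pos": [0,0,0.005],"twist": 0},{"grip": 0.6,"delta_pos": [0,0,0.01],"twist": 0},{"grip": 0.6,"delta_pos": [0,0,0.02],"twist": 0},{"grip": 0.6,"delta_pos": [0,0,0.03],"twist": 0},{"grip": 0.6,"delta_pos": [0,0,0.04],"twist": 0},{"grip": 0.6,"delta_pos": [-0.02,0,0.03],"twist": 0},{"grip": 0.6,"delta_pos": [-0.03,0,0.02],"twist": 0},{"grip": 0.6,"delta_pos": [-0.03,0,0.01],"twist": 0},{"grip": 0.6,"delta_pos": [-0.03,0,0],"twist": 0},{"grip": 0.6,"delta_pos": [0,0,0],"twist": 0}]'

```text
clock: 36.37
position: [0.413, 0.0173, 0.2946]
ee_rot: [0.7, -0.099, 0.7, 0.099]
contact_force: [-0.2, 0.1, -0.7]
width: 0.0512
```

```bash
sed -e "s/c0=(.398,-.236)/c0=(.5275,.0166)/; s/,.014)\])/,.161)])/; s/'w11'/'w13'/" slots.py > slots2.py; python3 slots2.py
python3 - <<'E'
from h import *
grab('scene','sc3');grab('side','s3')
E
```

```text
tcp [0.413  0.0173 0.2946] jaw deg 106.14831373239011 approach [ 0. -0. -1.] w 0.05123565711559688 q [-0.13 -0.02  1.64 -0.    1.52 -1.98]
15288 [54.5 98.5] 8.426968574523926 c 0.5527701416015625 -0.019764105224609373
7534 [64.  31.5] 74.47589111328125 c 0.5188839416503906 0.05156775817871094
```

Run:
```python
from h import *
a=load('sc1')['img'].astype(int)
for n in ('w13','sc3','s3'):
    d=load(n); lab=cv2.GaussianBlur(cv2.cvtColor(d['img'],cv2.COLOR_RGB2LAB),(0,0),1.2).astype(int)
    m=((lab[...,1]>134)&(abs(lab[...,2]-154)<8)&(lab[...,0]>120)).astype(np.uint8)
    box=np.zeros_like(m); P=proj(d,[(HC[0]+.11*np.cos(x),HC[1]+.11*np.sin(x),.161) for x in t]).astype(np.int32); cv2.fillPoly(box,[P],1)
    m=cv2.morphologyEx(m&box,cv2.MORPH_OPEN,np.ones((3,3)))
    c=max(cv2.findContours(m,cv2.RETR_EXTERNAL,cv2.CHAIN_APPROX_NONE)[0],key=cv2.contourArea)
    h=cv2.convexHull(c); e=cv2.fitEllipse(h)
    p=proj(d,[(.5287+.095*np.cos(x),.018+.095*np.sin(x),.161) for x in t]).astype(np.float32); e2=cv2.fitEllipse(p)
    print(n,'seen',np.round(e[0],1),np.round(e[1],1),round(e[2]),'expected',np.round(e2[0],1),np.round(e2[1],1),round(e2[2]))
```

```text
w13 seen [282.3 324.5] [165.  191.1] 97 expected [282.5 324.3] [166.9 192.7] 96
sc3 seen [305.3 188.3] [37.4 68.4] 90 expected [304.4 187.2] [39.3 70.9] 89
s3 seen [302.8 218. ] [39.2 79.3] 87 expected [302.4 217.7] [39.1 77.8] 88
```

```bash
python3 -c "
from rig import manip
print(manip.sign_off())"
```

```text
the job is handed in; nothing more can be done
None
```

I handed the job in at about 36 s of the 122 s allowed. The three tall props stand on the three bare patches, the cup stands upright in the middle, and the shelf lies on top. The two short props were not touched.

**Last checks, by calculation:** I had used all 16 pictures, so I measured the final state from camera images without viewing them.
- **Shelf flatness:** its outline matched a flat disc at 161 mm (its top when resting on the tall props) to about 1–3 px in all three cameras.
- **Shelf centring:** measured from one lifting slot, the shelf's centre is about 2 mm from the hearth's centre. The second slot's reading was spoiled by something else in that part of the image.
- **Props and cup:** they were last seen before the shelf went on. The props were on their patches, the worst about 4 mm off centre, and the cup stood between them. I did not check them again afterwards.

**What went wrong:**
- **Second prop:** I pushed it down about 19 mm too far, giving 58 N at the wrist (limit 120 N). It landed about 9 mm off its patch centre, so I gripped it again and moved it back.
- **Shelf grasp:** the first two tries closed above the web. The fingertips sit about 20 mm short of the stated tool point, so I lowered the hand by touch until the web stopped the fingers.

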